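# Reassemble and load the washed condiment caddy

### The arm

A 6-joint arm with a two-finger parallel gripper is mounted at the origin on a cart in front of the work surface, level with it; the furniture and walls round the work are solid. World frame = base frame: x ahead of the robot, y to its left, z up, the work surface at z = 0. Lengths are in m, angles in degrees, forces in N, time in s.
With the tool pointing down it reaches from about 0.25 to 0.775 m from the base axis. Payload 8.9 kg.
Tool frame: the origin (TCP) lies on the centre line of the jaws, within the pads' length; the fingertips stand 22 mm ahead of it and the grasp point (between the pads) lies 3 mm ahead of it (bot.tip_extent is the distance from the TCP to the fingertips, in m); z points along the fingers, y is the line along which they close (so a half turn about z gives the same grasp; the last joint's range is limited). The gripper opens to 85 mm and grips with 20 to 120 N. Pads are 22 mm wide; open, the fingers measure 114 mm over their backs; the gripper's body (76 mm by 85 mm) begins 54 mm behind the grasp point. The pads swing forward as they close: fully open they stand 13 mm farther back than shut.
Start: joints at [-75.648, 16.656, -8.789, 64.555, 0, 82.019], TCP at [0.2, -0.486, 0.253] pointing down, gripper open.
Joint ranges: [-144.48, 144.48], [-52.06, 99.96], [-74.48, 78.29], [-112.23, 115.85], [-86.99, 84.42], [-180, 180]. Speed limits (degrees/s): [127.2, 127.2, 159.86, 180, 180, 180].

### API

Orientations are given as a 3x3 rotation matrix whose columns are the frame's x, y, z axes.
In Python, from plant import bot gives the robot as it stands.
- The arm moves only by the tool play_rows, never from a script. Its argument "rows" is text: rows parted by semicolons, each of 7 numbers parted by spaces: the shift along the tool's x, y, z in mm, then the turn, a rotation vector about the tool's x, y, z in units of 6 degrees (1.0 is 6 degrees), then the finger opening in mm, from 0 to 85.4. In form: tx ty tz ax ay az grip; .... A call has 1 to 10 rows; each row shifts and turns the commanded pose from where the row before left it, along the tool's axes as they then stand; what a row does not reach is not made up. A row lasts 1/12 s, in which the tool goes at most 41.7 mm and 7.16 degrees, less where a joint would pass 70% of its speed; a pose out of reach is approached as far as the arm can. A call with a gripper value outside its range is refused whole. The fingers move at their own pace and stop on an object; the grip force is fixed at half the most. Time passes only in rows, so rows that do not move let the fingers close. It gives the time, the measured TCP pose, the force, the opening and the grip force at its end, in the units of the state.
- bot.observe(): the state, without advancing time (a new reading comes with each control period).
- bot.grab_frame(name): name is "side" or "top"; returns a dict with "pixels" (400x640x3 uint8, red, green, blue), "camera_matrix" (3x3 intrinsics, pixels), "position" and "rotation" of the camera in the world. Camera axes: x right, y up, looking along -z (the intrinsics and any distortion apply to the point x, -y, -z); pixel columns grow to the right and rows downward; lengths in m; the calibration is good to about 2 mm. A picture is of the moment at which its call begins. There is no depth.
- bot.job_done(): hands the job in; it is judged then, once.
The state is a dict: "clock": time; "joint_positions": joint angles; "qvel": joint speeds; "joint_efforts": joint torques, N m; "tcp_pos": TCP position; "tcp_rot": TCP orientation; "ft_force": force on the tool from outside, world axes, zero at the start; "torque": the same for the moment, N m; "grip_width": finger opening in m; "gripper_force": force on a finger pad.
Only numpy, scipy, OpenCV 4.12 (cv2) and the standard library are available. Lean on these libraries where they do the work, as an engineer would, in place of code of your own. Each camera call takes 0.05 s, during which the arm holds its last target. There are 200 camera calls.

### The job

Get the washed condiment caddy ready for the table. First tuck the divider's far edge under the steel lip on the caddy's back wall and lower the near edge, so that it lies flat on the caddy's floor; then stand the four condiments from the counter on either side upright in its compartments: the soy bottle at the back left, the wooden mill beside it on its right, the black-headed grinder in front of the soy bottle and the short red-lidded jar in front of the mill. Leave the little dropper bottle where it stands.

Things in the scene. Friction and masses are not known exactly. Their poses are not given: they have to be found in the camera images.
- caddy: pale wooden tray, fixed on the counter, outside 196 (x) x 202 (y) mm, inside 178 x 184 mm, floor 6 mm above the counter. Walls 9 mm thick, 34 mm high; the front wall only 15 mm. Origin: centre of its underside; +x points to its back wall (the lip side, away from the robot), +y to its left seen from the front, z up.
- lip (a point): steel lip along the whole back wall of the caddy. This point: middle of its free edge, on its underside, 17 mm above the counter; the lip is 4 mm thick and overhangs the floor by 12 mm (caddy x = 77 to 89 mm), leaving 11 mm under it. Axes as the caddy's.
- divider: lift-out steel divider, 0.25 kg, flat on the counter: plate 172 x 172 x 4 mm, crossed upright walls on it (to 34 mm up; 132 mm long in x, 160 in y) making four equal compartments. Origin: centre of its underside. Half a turn makes no difference. It is 6 mm longer than the gap from front wall to lip: it enters tilted 10 to 15 degrees, back edge down; seated it has 6 mm play in x, 12 in y.
- grip (a point): centre of the divider's dark wooden carrying grip, 88 mm above the plate's underside: a bar 64 mm long (x), 14 mm wide (y), 20 mm high on two posts; pinch it across y. Axes as the divider's.
- soy: glass soy sauce bottle, long neck, yellow-gold cap, 58 mm diameter, 208 mm tall, standing loose on the counter beyond one end of the caddy and divider; origin: centre of its foot, z up. Straight up to 108 mm; above that, fingers meet an even taper (about 42 mm wide at 160 mm up, 28 mm at the cap) that can be gripped. (A like bottle on the far turntable is out of reach and not meant.)
- mill: turned wooden pepper mill, 55 mm diameter, 166 mm tall, standing loose on the counter beyond one end of the caddy and divider; origin: centre of its foot. Its round head is 52 mm wide from 100 to 131 mm up; above it a knob 38 mm wide.
- grinder: glass grinder jar with a black grinding head, 48 mm diameter over its whole height, 135 mm tall, standing loose on the counter beyond one end of the caddy and divider; origin: centre of its foot.
- jar: short spice jar with a red lid, 45 mm diameter, 106 mm tall (the lid is its top 21 mm), standing loose on the counter beyond one end of the caddy and divider; origin: centre of its foot. (A like jar at the far edge is out of reach and not meant.)
- drops: bystander: small brown dropper bottle, 33 mm diameter, 102 mm tall, loose, on the counter between caddy and divider, to be left where it stands; origin: centre of its foot.
Not all that is in view belongs to the job. Leave any green or purple look-alike of the mill alone.

How it is judged:
By the outcome, as a careful person would: the job done as asked, in the order asked, and still so for the second after the job is handed in, with the robot touching nothing.
It also fails if it takes over 138 s, if anything falls off the work surface, if the arm or the gripper's body presses on something with over 40 N, if the wrist force passes 120 N, or if a joint passes its speed limit or range.

## Working session

There is one attempt and no reset: what is moved stays moved. The work goes in short steps, Python scripts to look and compute and a tool call to move; the robot and the scene stay as the last step left them, time stands still between calls to the robot, and variables do not carry over. Pictures are saved under pics/ and viewed, at most 14 in all, crops included, and the job is handed in when it is done.

Besides the shell and the picture viewer there is one more tool, called after ">>>" as name(argument=value, ...) on one line, values as JSON. play_rows: Moves the arm, as the interface text tells. Its arguments: {"type":"object","properties":{"rows":{"type":"string"}},"required":["rows"]}

```bash
mkdir -p pics; ls
python3 - <<'E'
from plant import bot
import cv2
for n in ("top","side"):
    f=bot.grab_frame(n); cv2.imwrite(f"pics/{n}0.png",f["pixels"][:,:,::-1])
    print(n,f["camera_matrix"],f["position"],f["rotation"],[k for k in f])
s=bot.observe();print(s["clock"],s["tcp_pos"],s["tcp_rot"],s["grip_width"])
E
```

```text
pics
top [[502.8866897    0.         313.64780093]
 [  0.         502.8866897  200.47403319]
 [  0.           0.           1.        ]] [-0.24045538  0.37773265  1.34714588] [[-3.73141637e-01  7.61256608e-01 -5.30333570e-01]
 [-9.27774330e-01 -3.06375188e-01  2.13000087e-01]
 [-3.33323373e-04  5.71509074e-01  8.20595678e-01]] ['pixels', 'camera_matrix', 'position', 'rotation']
side [[437.98889067   0.         319.28629597]
 [  0.         437.98889067 200.17749612]
 [  0.           0.           1.        ]] [-0.15902195  1.10140225  0.5829844 ] [[-0.82212724  0.19532488 -0.53474759]
 [-0.56921638 -0.29848223  0.76609469]
 [-0.0099753   0.9342144   0.35657249]] ['pixels', 'camera_matrix', 'position', 'rotation']
0.1 [ 0.19938796 -0.48527363  0.25279195] [[ 9.25009095e-01  3.79944822e-01 -3.26601110e-04]
 [ 3.79944944e-01 -9.25008435e-01  1.11153815e-03]
 [ 1.20214383e-04 -1.15227334e-03 -9.99999329e-01]] 0.0855332053905865
```

View pics/top0.png

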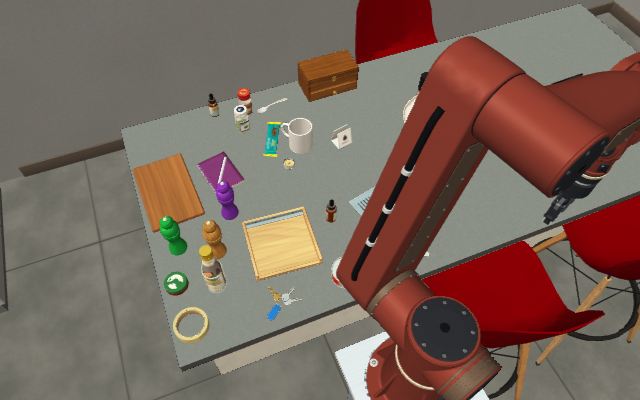

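View pics/side0.png

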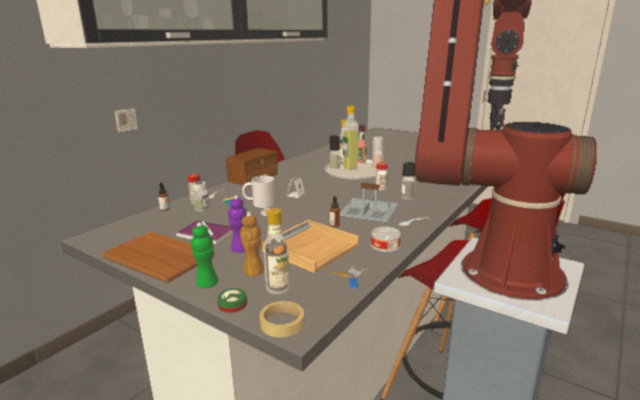

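```bash
cat > h.py <<'E'
import numpy as np, cv2
from scipy.spatial.transform import Rotation as R
from plant import bot
def grab(n):
    f=bot.grab_frame(n); return f
def unproj(f,u,v,z):
    K=np.array(f["camera_matrix"]);d=np.linalg.inv(K)@[u,v,1.];d=np.array(f["rotation"])@[d[0],-d[1],-d[2]]
    p=np.array(f["position"]);return p+d*(z-p[2])/d[2]
def proj(f,X):
    c=np.array(f["rotation"]).T@(np.array(X,float)-f["position"]);q=np.array(f["camera_matrix"])@[c[0],-c[1],-c[2]];return q[:2]/q[2]
def crop(f,x0,y0,x1,y1,k,name):
    im=cv2.resize(f["pixels"][y0:y1,x0:x1,::-1],None,fx=k,fy=k,interpolation=cv2.INTER_CUBIC)
    for x in range((x0+19)//20*20,x1,20): cv2.putText(im,str(x),(int((x-x0)*k),10),0,.35,(0,0,255));cv2.line(im,(int((x-x0)*k),12),(int((x-x0)*k),18),(0,0,255))
    for y in range((y0+19)//20*20,y1,20): cv2.putText(im,str(y),(0,int((y-y0)*k)),0,.35,(0,0,255));cv2.line(im,(22,int((y-y0)*k)),(28,int((y-y0)*k)),(0,0,255))
    cv2.imwrite(f"pics/{name}.png",im)
E
python3 - <<'E'
from h import *
crop(grab("top"),150,180,350,330,4,"topA"); crop(grab("side"),230,150,430,300,4,"sideA")
E
```

```text
(no output)
```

View pics/topA.png

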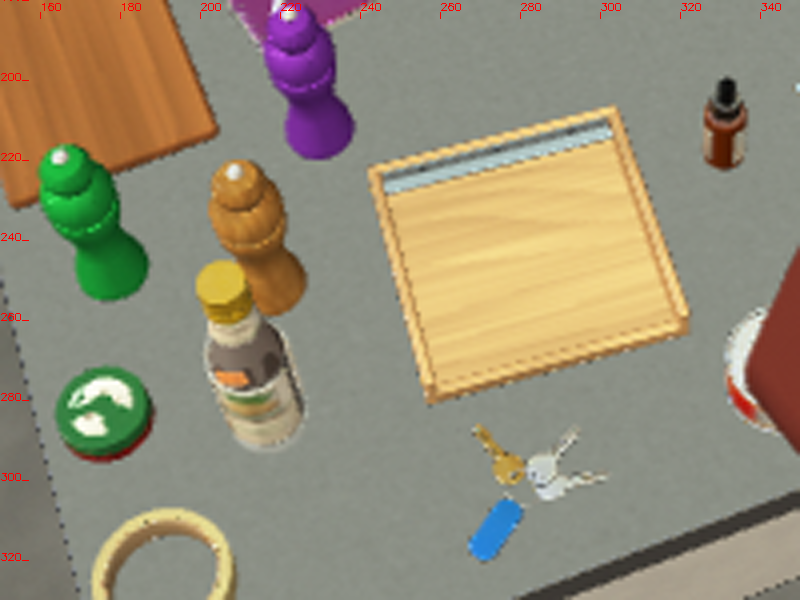

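View pics/sideA.png

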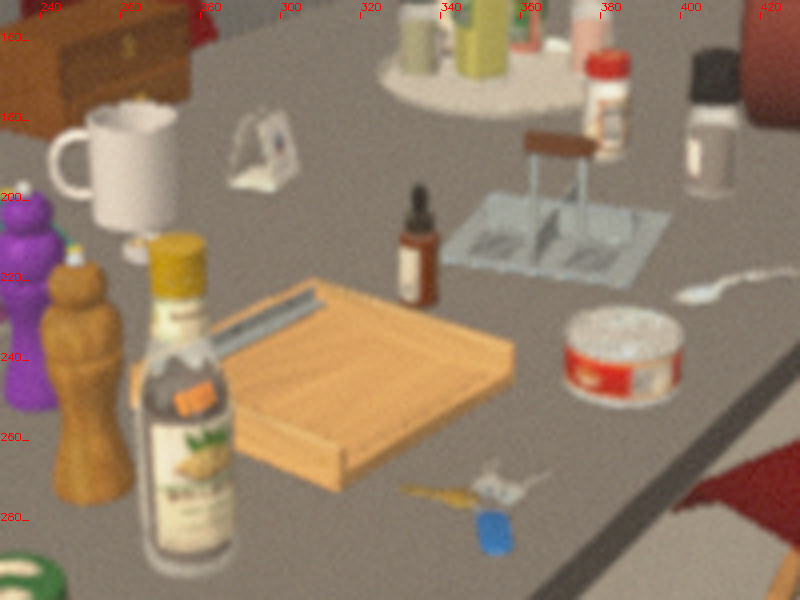

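```bash
cat > fit.py <<'E'
from h import *
from scipy.optimize import least_squares
def fit(obs,x0):
    # obs: list (frame, (u,v), (x,y,z) model)
    def r(p):
        c,s=np.cos(p[2]),np.sin(p[2])
        return np.concatenate([proj(f,[p[0]+c*m[0]-s*m[1],p[1]+s*m[0]+c*m[1],m[2]])-uv for f,uv,m in obs])
    o=least_squares(r,x0,loss='soft_l1'); return o.x,np.round(r(o.x).reshape(-1,2),1)
def foot(f,u,v,rad):
    p=unproj(f,u,v,0);d=p-f["position"];d[2]=0;return (p+d/np.linalg.norm(d)*rad)[:2]
E
python3 - <<'E'
from fit import *
T=grab("top");S=grab("side")
X,Y=.098,.101
o=[(T,(242.2,222.5),(X,Y,.034)),(T,(303.8,207),(X,-Y,.034)),(T,(321.5,263),(-X,-Y,0)),(T,(258,280.5),(-X,Y,0)),
(S,(315,272.5),(-X,Y,0)),(S,(358.5,244.5),(-X,-Y,0)),(S,(308.7,219.5),(X,-Y,.034))]
p,r=fit(o,[.5,.2,0]);print("caddy",p[:2],np.degrees(p[2]),r.tolist())
h=.086
for y0 in (0,90):
  o=[(S,(340.2,215.5),(h,h,0)),(S,(386.7,221.2),(-h,h,0)),(S,(397.5,203),(-h,-h,0)),(S,(354.2,198.2),(h,-h,0)),(S,(361,183.2),(.032,0,.098)),(S,(379.2,185.5),(-.032,0,.098))]
  p,r=fit(o,[.5,-.1,np.radians(y0)-.0]);print("div",p[:2],np.degrees(p[2]),r.tolist())
for n,f,u,v,rad in [("soy",S,277.5,293,.029),("soy",T,217,292.5,.029),("mill",S,253.7,276.2,.0275),("mill",T,220,258.7,.0275),("grinder",S,407.7,199.2,.024),("jar",S,382,190,.0225),("drops",S,335,226.5,.0165),("drops",T,330.7,222,.0165),("purple",T,229,219.5,.0275),("green",T,178,255,.0275),("mug",S,262,214,.04),("can",S,386,251,.04)]:
    print(n,foot(f,u,v,rad).round(4))
E
```

```text
caddy [0.51263078 0.18113959] -4.665357553657214 [[-0.9, -1.1], [0.1, -1.6], [1.3, 0.3], [-0.8, 1.0], [0.1, 0.1], [0.7, 0.5], [-0.3, -1.3]]
div [ 0.51614378 -0.17318584] 13.389264239932125 [[-2.0, -0.5], [1.0, 0.7], [1.0, 1.0], [-1.1, 0.1], [0.2, -1.2], [-0.0, -1.5]]
div [ 0.51614378 -0.17318584] 13.389264200235374 [[-2.0, -0.5], [1.0, 0.7], [1.0, 1.0], [-1.1, 0.1], [0.2, -1.2], [-0.0, -1.5]]
soy [0.4623 0.3967]
soy [0.4624 0.4102]
mill [0.5636 0.3729]
mill [0.5644 0.3703]
grinder [ 0.454  -0.3625]
jar [ 0.5817 -0.4002]
drops [0.5464 0.0028]
drops [0.5477 0.0018]
purple [0.6897 0.3032]
green [0.6241 0.4888]
mug [0.8321 0.0384]
can [0.3415 0.0428]
```

Candidates (side image): soy (277,250) rather than the turntable bottle (351,140). Mill is brown (252,245), not green (203,255) or purple (238,225). Grinder is (405,182), not the turntable one (335,152). Jar is (382,177), not the far-edge one (197,190). Drops (335,213) stays. The crops above confirm the choices, and the divider is at about (370,208).

```bash
cat > go.py <<'E'
from h import *
import sys
from scipy.linalg import logm,fractional_matrix_power as fmp
def Rt(yaw,tilt=0): # tool down, tool x at yaw(deg)
    return R.from_euler('z',yaw,degrees=True).as_matrix()@np.diag([1,-1,-1.])@R.from_euler('y',tilt,degrees=True).as_matrix()
def plan(p,Rm,n=0,src=None):
    s=bot.observe();A=np.eye(4);A[:3,:3]=R.from_matrix(s["tcp_rot"]).as_matrix();A[:3,3]=s["tcp_pos"]
    if src is not None:A=src
    B=np.eye(4);B[:3,:3]=Rm;B[:3,3]=p;D=np.linalg.inv(A)@B
    t=D[:3,3]*1000;w=R.from_matrix(D[:3,:3]).as_rotvec(degrees=True)
    n=n or int(np.ceil(max(np.linalg.norm(t)/35,np.linalg.norm(w)/6.6,1)))
    d=np.real(fmp(D,1/n)) if n>1 else D
    print("n",n,"row",(d[:3,3]*1000).round(1),(R.from_matrix(d[:3,:3]).as_rotvec(degrees=True)/6).round(3),"| total t",t.round(1),"w/6",(w/6).round(2))
    return B
E
python3 - <<'E'
from go import *
plan([.516,-.173,.20],Rt(193.4),28)
E
```

```text
n 28 row [11.8 20.6  1.9] [ 0.    -0.    -1.018] | total t [ 411.5 -168.7   53.2] w/6 [ 0.000e+00 -1.000e-02 -2.851e+01]
```

>>> play_rows(rows="34.3 -14 4.4 0 0 0 85;34.3 -14 4.4 0 0 0 85;34.3 -14 4.4 0 0 0 85;34.3 -14 4.4 0 0 0 85;34.3 -14 4.4 0 0 0 85;34.3 -14 4.4 0 0 0 85;34.3 -14 4.4 0 0 0 85;34.3 -14 4.4 0 0 0 85;34.3 -14 4.4 0 0 0 85;34.3 -14 4.4 0 0 0 85")

```text
clock: 1.13
tcp_pos: [0.4647, -0.2242, 0.2092]
tcp_rot: [[0.925, 0.38, 0.0], [0.38, -0.925, -0.0], [0.0, 0.0, -1.0]]
ft_force: [1.3, -0.9, 0.3]
grip_width: 0.0848
gripper_force: 0.0
```

>>> play_rows(rows="34.3 -14 4.4 0 0 -1 85;34.3 -14 4.4 0 0 -1 85;0 0 0 0 0 -1.1 85;0 0 0 0 0 -1.1 85;0 0 0 0 0 -1.1 85;0 0 0 0 0 -1.1 85;0 0 0 0 0 -1.1 85;0 0 0 0 0 -1.1 85;0 0 0 0 0 -1.1 85;0 0 0 0 0 -1.1 85")

```text
clock: 1.97
tcp_pos: [0.5135, -0.1711, 0.2004]
tcp_rot: [[0.044, 0.999, -0.0], [0.999, -0.044, 0.0], [0.0, -0.0, -1.0]]
ft_force: [0.5, -0.4, -0.5]
grip_width: 0.085
gripper_force: 0.0
```

>>> play_rows(rows="0 0 0 0 0 -1.1 85;0 0 0 0 0 -1.1 85;0 0 0 0 0 -1.1 85;0 0 0 0 0 -1.1 85;0 0 0 0 0 -1.1 85;0 0 0 0 0 -1.1 85;0 0 0 0 0 -1.1 85;0 0 0 0 0 -1.1 85;0 0 0 0 0 -1.1 85;0 0 0 0 0 -1.1 85")

```text
clock: 2.8
tcp_pos: [0.5135, -0.1712, 0.2004]
tcp_rot: [[-0.895, 0.447, -0.0], [0.447, 0.895, 0.0], [0.0, 0.0, -1.0]]
ft_force: [-0.4, 0.5, -0.4]
grip_width: 0.0848
gripper_force: 0.0
```

>>> play_rows(rows="0 0 0 0 0 -1.1 85;0 0 0 0 0 -1.1 85;0 0 0 0 0 -1.1 85;0 0 0 0 0 -1.1 85;0 0 0 0 0 -1.1 85;0 0 0 0 0 -1.1 85;0 0 0 0 0 0 85;0 0 0 0 0 0 85")

```text
clock: 3.47
tcp_pos: [0.5135, -0.1712, 0.2005]
tcp_rot: [[-0.976, -0.217, -0.0], [-0.217, 0.976, 0.0], [0.0, 0.0, -1.0]]
ft_force: [0.0, 0.1, -0.1]
grip_width: 0.0852
gripper_force: 0.0
```

Run:
```python
from go import *
s=bot.observe();print(s["clock"],s["tcp_pos"])
plan([.516,-.173,.20],Rt(193.4),1)
T=grab("top");S=grab("side")
cv2.imwrite("pics/t1.png",T["pixels"][:,:,::-1])
a=T["pixels"][140:290,320:520,::-1];b=S["pixels"][140:290,310:510,::-1]
cv2.imwrite("pics/tmp1.png",np.vstack([cv2.resize(x,None,fx=2,fy=2,interpolation=2) for x in(a,b)]))
```

```text
3.4667 [ 0.51348804 -0.17119283  0.20045942]
n 1 row [-2.1 -2.3  0.5] [ 0.001 -0.001 -0.146] | total t [-2.1 -2.3  0.5] w/6 [ 0.   -0.   -0.15]
```

View pics/t1.png

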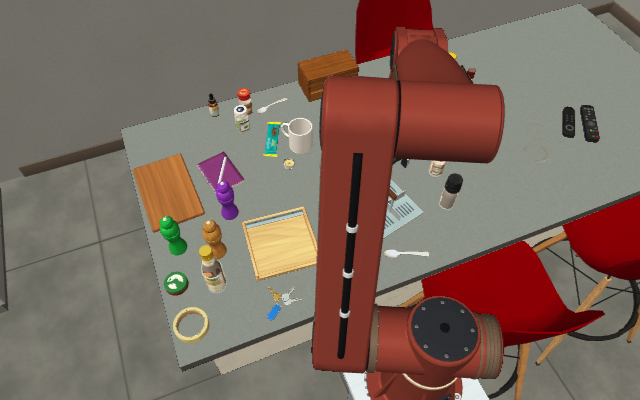

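>>> play_rows(rows="-2 -2 20 0 0 -0.15 85;0 0 30 0 0 0 85;0 0 30 0 0 0 85;0 0 20 0 0 0 60;0 0 9.5 0 0 0 30;0 0 0 0 0 0 0;0 0 0 0 0 0 0;0 0 0 0 0 0 0;0 0 0 0 0 0 0;0 0 0 0 0 0 0")

```text
clock: 4.4
tcp_pos: [0.5173, -0.1736, 0.0929]
tcp_rot: [[-0.972, -0.235, 0.003], [-0.235, 0.972, -0.002], [-0.003, -0.003, -1.0]]
ft_force: [0.5, -1.5, 7.5]
grip_width: 0.0134
gripper_force: 59.8
```

Run:
```python
from go import *
T=grab("top");S=grab("side")
crop(S,300,140,430,290,4,"s2")
s=bot.observe();print(s["clock"],s["tcp_pos"],s["grip_width"],s["gripper_force"],s["ft_force"],proj(T,[.516,-.173,.09]))
```

```text
4.5 [ 0.51729644 -0.17352796  0.09282416] 0.013142819075095099 59.79963719844818 [ 0.39578353 -2.02702128  6.51116639] [387.97659801 192.00097347]
```

View pics/s2.png

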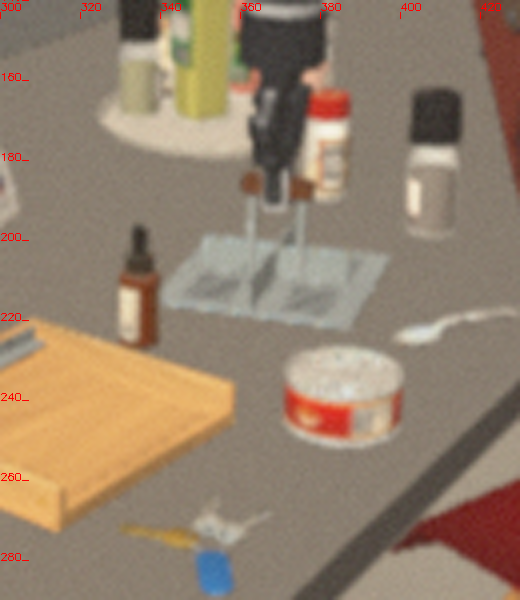

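>>> play_rows(rows="0 0 -10 0 0 0 0;0 0 -20 0 0 0 0;0 0 -30 0 0 0 0;0 0 -30 0 0 0 0;0 0 -30 0 0 0 0;0 0 -30 0 0 0 0;0 0 0 0 0 0 0;0 0 0 0 0 0 0")

```text
clock: 5.17
tcp_pos: [0.5167, -0.173, 0.2433]
tcp_rot: [[-0.972, -0.236, 0.004], [-0.236, 0.972, -0.002], [-0.003, -0.002, -1.0]]
ft_force: [0.2, -0.2, -2.8]
grip_width: 0.0129
gripper_force: 58.8
```

Run:
```python
from go import *
s=bot.observe();print(s["clock"],s["tcp_pos"],s["grip_width"],s["gripper_force"],s["ft_force"],s["torque"],s["joint_positions"])
cy=-4.67;c=np.array([.5126,.1811,0]);X=R.from_euler('z',cy,degrees=True).as_matrix()
plan(c+X@[-.02,0,.243],Rt(180+cy),12)
```

```text
5.1667 [ 0.51672415 -0.17300358  0.24329691] 0.012927753723842333 58.76118242740631 [ 0.23412117 -0.24120871 -2.77982785] [-0.00027323  0.02142268  0.00810562] [-2.62038961e+01  1.89685467e+01 -7.04714771e+00  6.37619411e+01
  8.45248815e-03 -3.98353940e+01]
n 12 row [-0.7 29.8 -0. ] [-0.001  0.003  0.254] | total t [-60.5 351.4  -0.4] w/6 [-0.02  0.03  3.05]
```

>>> play_rows(rows="-0.7 20 0 0 0 0.25 0;-0.7 30 0 0 0 0.25 0;-0.7 30 0 0 0 0.25 0;-0.7 30 0 0 0 0.25 0;-0.7 30 0 0 0 0.25 0;-0.7 30 0 0 0 0.25 0;-0.7 30 0 0 0 0.25 0;-0.7 30 0 0 0 0.25 0;-0.7 30 0 0 0 0.25 0;-0.7 30 0 0 0 0.25 0")

```text
clock: 6.0
tcp_pos: [0.4879, 0.1168, 0.2399]
tcp_rot: [[-1.0, 0.025, -0.002], [0.025, 1.0, -0.0], [0.002, -0.0, -1.0]]
ft_force: [0.9, -0.3, -2.7]
grip_width: 0.0131
gripper_force: 58.8
```

>>> play_rows(rows="-0.7 30 0 0 0 0.25 0;-0.7 30 0 0 0 0.25 0;-0.4 8 0 0 0 0 0;0 0 0 0 0 0 0;0 0 0 0 0 0 0")

```text
clock: 6.42
tcp_pos: [0.4932, 0.1831, 0.24]
tcp_rot: [[-0.997, 0.075, -0.002], [0.075, 0.997, -0.001], [0.002, -0.001, -1.0]]
ft_force: [-0.2, -0.0, -2.2]
grip_width: 0.0128
gripper_force: 59.0
```

Run:
```python
from go import *
s=bot.observe();print(s["clock"],s["tcp_pos"],s["ft_force"],s["torque"])
cy=-4.67;c=np.array([.5126,.1811,0]);X=R.from_euler('z',cy,degrees=True).as_matrix()
plan(c+X@[-.02,0,.243],Rt(180+cy),1)
T=grab("top");S=grab("side")
a=cv2.resize(T["pixels"][120:300,220:360,::-1],None,fx=3,fy=3,interpolation=2);b=cv2.resize(S["pixels"][120:300,240:360,::-1],None,fx=3,fy=3,interpolation=2)
cv2.imwrite("pics/c3.png",np.hstack([a,b]))
```

```text
6.4167 [0.49315369 0.18307001 0.24002282] [-0.153601   -0.02282893 -2.15992476] [-0.04708691 -0.00299306 -0.0529823 ]
n 1 row [ 0.5 -0.4 -3. ] [-0.01  -0.019  0.064] | total t [ 0.5 -0.4 -3. ] w/6 [-0.01 -0.02  0.06]
```

View pics/c3.png

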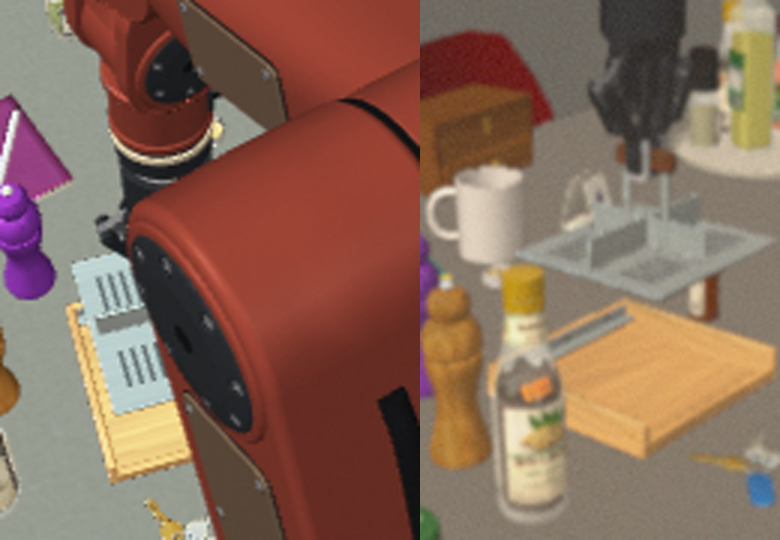

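Run:
```python
from fit import *
T=grab("top");S=grab("side");h=.086;z=.1472
o=[(S,(272.3,203.3),(h,h,z)),(S,(318.3,219),(-h,h,z)),(T,(244,207.7),(h,h,z+.004)),(T,(257.7,258.3),(-h,h,z+.004))]
p,r=fit(o,[.5,.18,0]);print(p[:2],np.degrees(p[2]),r.tolist())
for q in (o[:2],o[2:]):
  p2,_=fit(q,[.5,.18,0]);print(p2[:2],np.degrees(p2[2]))
s=bot.observe();print(s["tcp_rot"][:,0],s["tcp_pos"])
d=np.array(s["tcp_rot"]).T@np.array([*p[:2]-s["tcp_pos"][:2],0]);print(d)
```

```text
[0.49152278 0.18374737] -5.8295715264730585 [[-0.3, 0.8], [1.5, 0.9], [0.3, -0.8], [-0.5, -0.4]]
[0.49421989 0.17989728] -7.498960120642785
[0.49087141 0.1839569 ] -5.027696608465978
[-9.96994206e-01  7.74749672e-02  4.27552898e-04] [0.49387159 0.18215043 0.24084321]
[2.46547002e-03 1.41016535e-03 6.24082888e-07]
```

```bash
cat >> go.py <<'E'
cy=-4.67;c0=np.array([.5126,.1811,0]);X=R.from_euler('z',cy,degrees=True).as_matrix()
def divpose(bx,bz,tilt,y=0,off=.001,hz=.0928): # back-edge bottom at caddy (bx,y,bz)
    Rm=Rt(180+cy,tilt)
    back=c0+X@[bx,y,bz]
    # back edge in tool frame: x_tool = off-.086 , z=hz
    return back-Rm@np.array([off-.086,0,hz]),Rm
E
python3 - <<'E'
from go import *
a=divpose(.070,.06,11.5);b=divpose(.070,.009,11.5);c=divpose(.086,.009,11.5);d=divpose(.086,.0065,0)
A=plan(*a,10);B=plan(*b,3,A);C=plan(*c,4,B);plan(*d,10,C)
E
```

```text
n 10 row [-3.1  0.   7.1] [-0.001  0.191  0.004] | total t [-24.    0.4  72.9] w/6 [-0.01  1.91  0.04]
n 3 row [-3.4  0.  16.7] [ 0.  0. -0.] | total t [-10.2   0.   50. ] w/6 [0. 0. 0.]
n 4 row [-3.9  0.  -0.8] [ 0.  0. -0.] | total t [-15.7   0.   -3.2] w/6 [0. 0. 0.]
n 10 row [ 1.8 -0.   2. ] [-0.    -0.192 -0.   ] | total t [16.3  0.  21.3] w/6 [ 0.   -1.92  0.  ]
```

>>> play_rows(rows="-3.1 0 7.1 0 0.191 0.004 0;-3.1 0 7.1 0 0.191 0.004 0;-3.1 0 7.1 0 0.191 0.004 0;-3.1 0 7.1 0 0.191 0.004 0;-3.1 0 7.1 0 0.191 0.004 0;-3.1 0 7.1 0 0.191 0.004 0;-3.1 0 7.1 0 0.191 0.004 0;-3.1 0 7.1 0 0.191 0.004 0;-3.1 0 7.1 0 0.191 0.004 0;-3.1 0 7.1 0 0.191 0.004 0")

```text
clock: 7.45
tcp_pos: [0.5186, 0.1813, 0.1668]
tcp_rot: [[-0.976, 0.08, -0.2], [0.079, 0.997, 0.016], [0.201, -0.0, -0.98]]
ft_force: [0.4, -0.7, -2.3]
grip_width: 0.0128
gripper_force: 59.0
```

>>> play_rows(rows="0 0 0 0 0 0 0;0 0 0 0 0 0 0")

```text
clock: 7.62
tcp_pos: [0.5183, 0.1813, 0.1669]
tcp_rot: [[-0.977, 0.08, -0.199], [0.079, 0.997, 0.015], [0.2, -0.001, -0.98]]
ft_force: [0.1, 0.3, -2.0]
grip_width: 0.013
gripper_force: 59.0
```

Run:
```python
from go import *
s=bot.observe();print(s["clock"],s["tcp_pos"],s["ft_force"],s["torque"])
A=plan(*divpose(.070,.06,11.5),1);B=plan(*divpose(.070,.009,11.5),4)
T=grab("top");S=grab("side")
a=cv2.resize(T["pixels"][180:300,220:340,::-1],None,fx=3,fy=3,interpolation=2);b=cv2.resize(S["pixels"][180:300,240:380,::-1],None,fx=3,fy=3,interpolation=2)
cv2.imwrite("pics/c4.png",np.hstack([a,b]))
```

```text
7.6167 [0.51832011 0.18125728 0.16692594] [ 0.14707919  0.34082524 -1.95220867] [ 0.02018726 -0.2916498  -0.01055486]
n 1 row [ 0.7 -0.6 -0.8] [-0.009 -0.006  0.008] | total t [ 0.7 -0.6 -0.8] w/6 [-0.01 -0.01  0.01]
n 4 row [-2.4 -0.1 12.3] [-0.002 -0.001  0.002] | total t [-9.5 -0.6 49.1] w/6 [-0.01 -0.01  0.01]
```

View pics/c4.png

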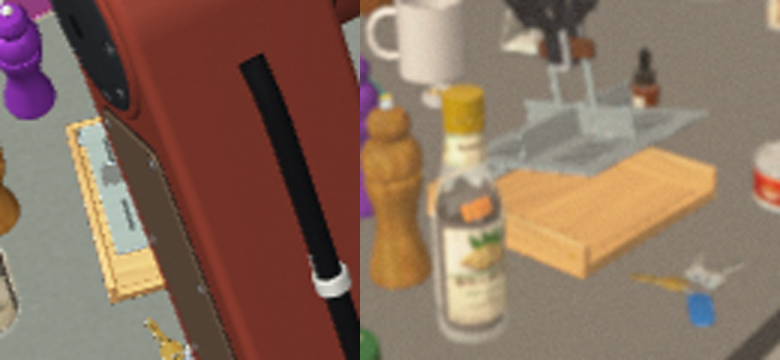

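>>> play_rows(rows="-2.4 -0.1 12.3 0 0 0 0;-2.4 -0.1 12.3 0 0 0 0;-2.4 -0.1 12.3 0 0 0 0;-2.3 -0.1 12 0 0 0 0;0 0 0 0 0 0 0;0 0 0 0 0 0 0")

```text
clock: 8.22
tcp_pos: [0.5176, 0.181, 0.1183]
tcp_rot: [[-0.977, 0.08, -0.198], [0.079, 0.997, 0.015], [0.199, -0.0, -0.98]]
ft_force: [0.7, -0.5, -1.0]
grip_width: 0.0129
gripper_force: 58.9
```

Run:
```python
from go import *
s=bot.observe();print(s["clock"],s["tcp_pos"],s["ft_force"],s["torque"])
A=plan(*divpose(.070,.009,11.5),1);B=plan(*divpose(.086,.009,11.5),4)
T=grab("top");S=grab("side")
a=cv2.resize(T["pixels"][190:290,230:310,::-1],None,fx=5,fy=5,interpolation=2);b=cv2.resize(S["pixels"][190:290,280:360,::-1],None,fx=5,fy=5,interpolation=2)
cv2.imwrite("pics/c5.png",np.hstack([a,b]))
```

```text
8.2167 [0.51757971 0.18100784 0.11826802] [ 0.71920217 -0.49340325 -1.02264665] [-0.01602823 -0.34117957  0.02675755]
n 1 row [-0.5 -0.3  1.3] [-0.007  0.005  0.011] | total t [-0.5 -0.3  1.3] w/6 [-0.01  0.    0.01]
n 4 row [-4.  -0.1 -0.5] [-0.002  0.001  0.003] | total t [-16.2  -0.3  -1.9] w/6 [-0.01  0.    0.01]
```

View pics/c5.png

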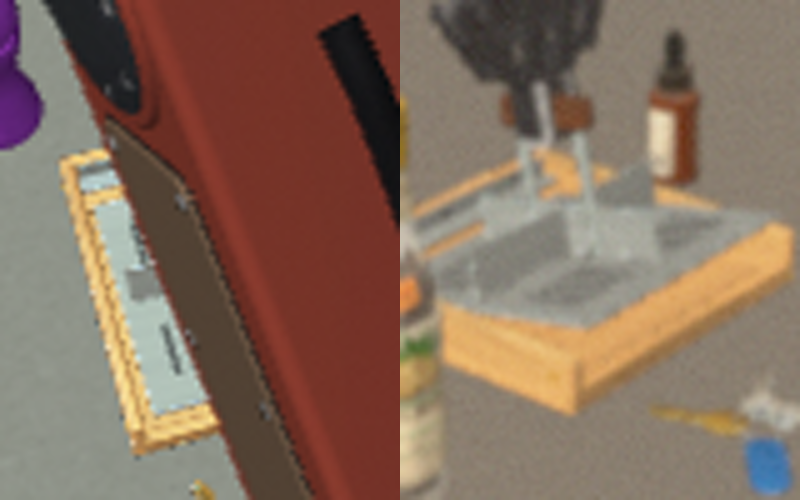

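>>> play_rows(rows="-3.5 -0.1 -0.4 0 0 0 0;-4 -0.1 -0.5 0 0 0 0;-4 -0.1 -0.5 0 0 0 0;-3 0 -0.4 0 0 0 0;0 0 0 0 0 0 0;0 0 0 0 0 0 0")

```text
clock: 8.82
tcp_pos: [0.5326, 0.1794, 0.1166]
tcp_rot: [[-0.977, 0.08, -0.198], [0.079, 0.997, 0.016], [0.199, -0.0, -0.98]]
ft_force: [-1.2, 0.3, -3.0]
grip_width: 0.013
gripper_force: 59.0
```

Run:
```python
from go import *
s=bot.observe();print(s["clock"],s["tcp_pos"],s["ft_force"],s["torque"])
B=plan(*divpose(.086,.009,11.5),1)
```

```text
8.8167 [0.53257923 0.1794285  0.116587  ] [-1.21158419  0.26335865 -3.02815537] [-0.01893684 -0.34771722  0.00434997]
n 1 row [-1.1  0.  -0.5] [-0.006  0.005  0.008] | total t [-1.1  0.  -0.5] w/6 [-0.01  0.01  0.01]
```

Now feel for the back wall in 1 mm steps along caddy x.

>>> play_rows(rows="-1 0 -0.2 0 0 0 0;0 0 0 0 0 0 0;-1 0 -0.2 0 0 0 0;0 0 0 0 0 0 0")

```text
clock: 9.15
tcp_pos: [0.5345, 0.1793, 0.1167]
tcp_rot: [[-0.977, 0.08, -0.198], [0.079, 0.997, 0.016], [0.199, -0.0, -0.98]]
ft_force: [0.1, 0.4, -2.3]
grip_width: 0.0128
gripper_force: 59.0
```

>>> play_rows(rows="-1 0 -0.2 0 0 0 0;0 0 0 0 0 0 0;0 0 0 0 0 0 0")

```text
clock: 9.4
tcp_pos: [0.5352, 0.1793, 0.1167]
tcp_rot: [[-0.977, 0.08, -0.199], [0.079, 0.997, 0.016], [0.199, -0.0, -0.98]]
ft_force: [-0.2, 1.1, -1.8]
grip_width: 0.013
gripper_force: 59.1
```

>>> play_rows(rows="-1 0 -0.2 0 0 0 0;0 0 0 0 0 0 0;0 0 0 0 0 0 0")

```text
clock: 9.65
tcp_pos: [0.5359, 0.1793, 0.1166]
tcp_rot: [[-0.977, 0.08, -0.199], [0.079, 0.997, 0.016], [0.2, -0.0, -0.98]]
ft_force: [-3.2, 1.5, 0.3]
grip_width: 0.013
gripper_force: 59.2
```

Run:
```python
from go import *
B=plan(*divpose(.0862,.009,11.2),1);plan(*divpose(.0862,.006,0),10,B)
```

```text
n 1 row [ 2.5 -0.1  0.6] [-0.005 -0.055  0.009] | total t [ 2.5 -0.1  0.6] w/6 [-0.   -0.06  0.01]
n 10 row [ 1.8 -0.   2. ] [ 0.    -0.187  0.   ] | total t [15.8 -0.  21.2] w/6 [ 0.   -1.87 -0.  ]
```

>>> play_rows(rows="2.5 0 0.6 0 -0.05 0 0;1.8 0 2 0 -0.187 0 0;1.8 0 2 0 -0.187 0 0;1.8 0 2 0 -0.187 0 0;1.8 0 2 0 -0.187 0 0;1.8 0 2 0 -0.187 0 0")

```text
clock: 10.15
tcp_pos: [0.524, 0.1801, 0.1083]
tcp_rot: [[-0.992, 0.08, -0.094], [0.08, 0.997, 0.007], [0.094, -0.001, -0.996]]
ft_force: [0.1, 0.4, -1.9]
grip_width: 0.0131
gripper_force: 59.0
```

>>> play_rows(rows="1.8 0 2 0 -0.187 0 0;1.8 0 2 0 -0.187 0 0;1.8 0 2 0 -0.187 0 0;0 0 0 0 0 0 0")

```text
clock: 10.48
tcp_pos: [0.5171, 0.1806, 0.1026]
tcp_rot: [[-0.996, 0.08, -0.037], [0.08, 0.997, 0.002], [0.037, -0.001, -0.999]]
ft_force: [-0.3, 1.1, -1.1]
grip_width: 0.0127
gripper_force: 59.0
```

Run:
```python
from go import *
s=bot.observe();print(s["clock"],s["tcp_pos"],s["ft_force"],s["torque"])
B=plan(*divpose(.0862,.006,0),2)
S=grab("side");crop(S,230,140,380,290,4,"c6")
```

```text
10.4833 [0.51708318 0.18063354 0.10258696] [-0.31369109  1.10394377 -1.11347567] [-0.00790457 -0.0692756  -0.00113879]
n 2 row [1.6 0.1 1.9] [-0.003 -0.175  0.007] | total t [3.2 0.1 3.9] w/6 [-0.01 -0.35  0.01]
```

View pics/c6.png

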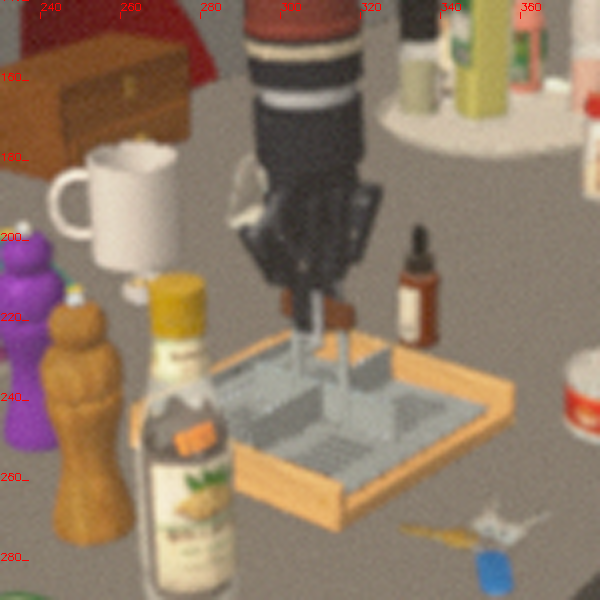

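>>> play_rows(rows="1.6 0 1.9 0 -0.18 0 0;1.6 0 1.7 0 -0.17 0 0;0 0 0.4 0 0 0 0;0 0 0 0 0 0 0;0 0 0 0 0 0 0")

```text
clock: 10.95
tcp_pos: [0.5148, 0.1809, 0.099]
tcp_rot: [[-0.997, 0.08, -0.002], [0.08, 0.997, -0.0], [0.002, -0.0, -1.0]]
ft_force: [-1.1, 0.3, 0.4]
grip_width: 0.0127
gripper_force: 59.5
```

Run:
```python
from go import *
s=bot.observe();print(s["clock"],s["tcp_pos"],s["ft_force"],s["torque"])
B=plan(*divpose(.0862,.006,0),1)
```

```text
10.95 [0.51483069 0.1809461  0.09899285] [-1.10703747  0.27638071  0.4498977 ] [-0.05499269  0.2555433   0.00603033]
n 1 row [ 1.  -0.   0.2] [-0.003 -0.015  0.01 ] | total t [ 1.  -0.   0.2] w/6 [-0.   -0.02  0.01]
```

>>> play_rows(rows="0 0 1 0 0 0 0;0 0 0.5 0 0 0 0;0 0 0 0 0 0 0")

```text
clock: 11.2
tcp_pos: [0.5148, 0.1809, 0.0988]
tcp_rot: [[-0.997, 0.08, -0.001], [0.08, 0.997, -0.0], [0.001, -0.0, -1.0]]
ft_force: [-7.7, -1.7, 19.7]
grip_width: 0.0128
gripper_force: 62.3
```

>>> play_rows(rows="0 0 0 0 0 0 24;0 0 0 0 0 0 40;0 0 0 0 0 0 50;0 0 -10 0 0 0 60;0 0 -30 0 0 0 60;0 0 -35 0 0 0 60;0 0 -35 0 0 0 60;0 0 -35 0 0 0 60;0 0 -30 0 0 0 60")

```text
clock: 11.95
tcp_pos: [0.5148, 0.181, 0.2754]
tcp_rot: [[-0.997, 0.08, 0.0], [0.08, 0.997, 0.0], [-0.0, 0.0, -1.0]]
ft_force: [1.3, -0.5, 0.4]
grip_width: 0.0603
gripper_force: 0.0
```

Run:
```python
from go import *
s=bot.observe();print(s["clock"],s["tcp_pos"],s["joint_positions"])
S=grab("side");crop(S,230,190,380,290,5,"c7")
```

```text
11.95 [0.51479035 0.18100894 0.27536303] [ 1.16930747e+01  1.82912757e+01 -3.14157850e+00  6.85509126e+01
  3.88960009e-03  1.62993922e+01]
```

View pics/c7.png

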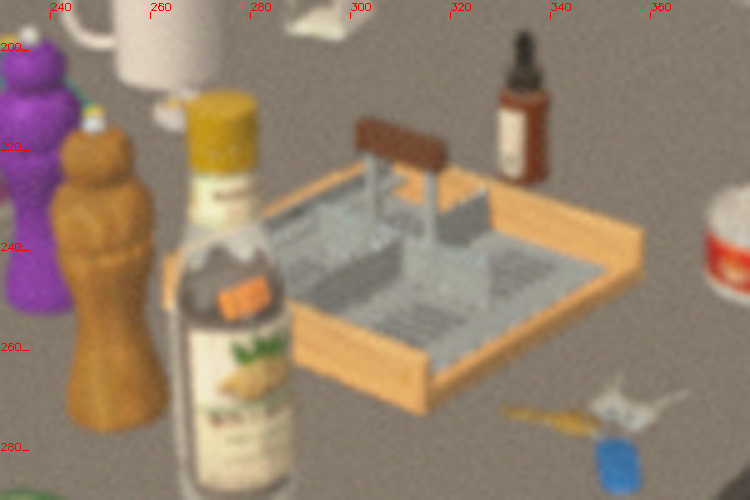

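Run:
```python
from go import *
from fit import foot
T=grab("top");S=grab("side")
for n,f,u,v,z in [("soy",S,274.6,210,.208),("soy",T,205.5,250,.208),("mill",S,249,211.5,.166),("mill",T,208.5,222.5,.166),("grinder",S,408.7,163.7,.135),("grinder",T,455,178,.135),("jar",S,382,164.5,.106)]:
    print(n,unproj(f,u,v,z)[:2].round(4))
print("soy foot c7",foot(S,277,293,.029))
# image-code: white-ish/gold cap blob in T
for f,n in((T,"T"),(S,"S")):
    hsv=cv2.cvtColor(f["pixels"],cv2.COLOR_RGB2HSV);m=cv2.inRange(hsv,(18,170,110),(32,255,255))
    k,l,st,ce=cv2.connectedComponentsWithStats(m)
    for i in range(1,k):
        if st[i,4]>60: print(n,st[i],ce[i].round(1))
```

```text
soy [0.4527 0.4029]
soy [0.4554 0.3994]
mill [0.5687 0.3678]
mill [0.5628 0.3699]
grinder [ 0.4523 -0.3458]
grinder [ 0.46   -0.3654]
jar [ 0.5735 -0.3739]
soy foot c7 [0.46331474 0.39739972]
T [444  52  13  14 132] [450.   58.6]
T [200 246  13  15 142] [206.6 253.1]
S [268 209  13  15 179] [273.9 216.3]
```

Run:
```python
from go import *
from scipy.optimize import least_squares
T=grab("top");S=grab("side")
o=least_squares(lambda p:np.r_[proj(T,p)-[206.3,253],proj(S,p)-[273.9,216.5]],[.46,.4,.19]);print("cap mid",o.x,o.fun)
o=least_squares(lambda p:np.r_[proj(T,p)-[208.5,222.5],proj(S,p)-[249,212]],[.56,.37,.16]);print("mill tip",o.x,o.fun)
plan([.458,.401,.26],Rt(90+cy),14)
```

```text
cap mid [0.4576423  0.40035772 0.18969482] [-0.13254008 -0.14439439  0.15173692  0.08152611]
mill tip [0.5645356  0.37057758 0.16589613] [-0.3910246  -0.40393613  0.44210843  0.2445802 ]
n 14 row [15.7  8.8  0.9] [-1.000e-03 -1.000e-03  1.072e+00] | total t [ 73.9 214.8  12.1] w/6 [-2.000e-02 -1.000e-02  1.501e+01]
```

>>> play_rows(rows="15.7 8.8 0.9 0 0 1.072 70;15.7 8.8 0.9 0 0 1.072 70;15.7 8.8 0.9 0 0 1.072 70;15.7 8.8 0.9 0 0 1.072 70;15.7 8.8 0.9 0 0 1.072 70;15.7 8.8 0.9 0 0 1.072 70;15.7 8.8 0.9 0 0 1.072 70;15.7 8.8 0.9 0 0 1.072 70;15.7 8.8 0.9 0 0 1.072 70;15.7 8.8 0.9 0 0 1.072 70")

```text
clock: 13.03
tcp_pos: [0.4354, 0.3333, 0.2618]
tcp_rot: [[-0.355, 0.935, -0.004], [0.935, 0.355, -0.002], [-0.0, -0.004, -1.0]]
ft_force: [0.9, -0.3, 0.7]
grip_width: 0.0702
gripper_force: 0.0
```

>>> play_rows(rows="15.7 8.8 0.9 0 0 1.072 70;15.7 8.8 0.9 0 0 1.072 70;15.7 8.8 0.9 0 0 1.072 70;15.7 8.8 0.9 0 0 1.072 70;0 0 0 0 0 0 70;0 0 0 0 0 0 70")

```text
clock: 13.53
tcp_pos: [0.4579, 0.4008, 0.2577]
tcp_rot: [[0.079, 0.997, -0.004], [0.997, -0.079, -0.002], [-0.003, -0.004, -1.0]]
ft_force: [-0.1, -0.2, -0.2]
grip_width: 0.0703
gripper_force: 0.0
```

Run:
```python
from go import *
s=bot.observe();print(s["clock"],s["tcp_pos"],s["joint_positions"],s["grip_width"])
plan([.4576,.4004,.166],Rt(90+cy),5)
```

```text
13.5333 [0.45788133 0.40080571 0.25769911] [3.43027763e+01 2.60207088e+01 5.82648136e+00 7.00701093e+01
 2.80001480e-02 1.28816533e+02] 0.07031942271536011
n 5 row [-0.1 -0.  18.3] [-0.007  0.005  0.005] | total t [-0.2  0.1 91.7] w/6 [-0.04  0.02  0.03]
```

>>> play_rows(rows="0 0 20 0 0 0 70;0 0 25 0 0 0 70;0 0 25 0 0 0 70;0 0 15 0 0 0 70;0 0 6 0 0 0 70;0 0 0 0 0 0 50;0 0 0 0 0 0 35;0 0 0 0 0 0 20;0 0 0 0 0 0 10;0 0 0 0 0 0 0")

```text
clock: 14.37
tcp_pos: [0.4588, 0.4012, 0.1699]
tcp_rot: [[0.081, 0.997, -0.0], [0.997, -0.081, 0.001], [0.001, -0.0, -1.0]]
ft_force: [-1.9, 0.6, 5.8]
grip_width: 0.0405
gripper_force: 61.3
```

>>> play_rows(rows="0 0 0 0 0 0 0;0 0 -5 0 0 0 0;0 0 -10 0 0 0 0;0 0 -15 0 0 0 0;0 0 0 0 0 0 0")

```text
clock: 14.78
tcp_pos: [0.4595, 0.4016, 0.2015]
tcp_rot: [[0.081, 0.997, 0.002], [0.997, -0.081, 0.002], [0.002, 0.001, -1.0]]
ft_force: [0.6, 0.6, -4.0]
grip_width: 0.0406
gripper_force: 60.4
```

Run:
```python
from go import *
s=bot.observe();print(s["clock"],s["tcp_pos"],s["ft_force"],s["torque"],s["grip_width"])
p=c0+X@[.044,.045,0];p[2]=.29;print(p)
plan(p,Rt(90+cy),8)
T=grab("top");S=grab("side")
for f,n in((T,"T"),(S,"S")):
    hsv=cv2.cvtColor(f["pixels"],cv2.COLOR_RGB2HSV);m=cv2.inRange(hsv,(18,170,110),(32,255,255))
    k,l,st,ce=cv2.connectedComponentsWithStats(m)
    for i in range(1,k):
        if st[i,4]>30: print(n,st[i],ce[i].round(1))
```

```text
14.7833 [0.45954239 0.40157292 0.20151212] [ 0.63914598  0.56498784 -4.0430514 ] [ 0.03936022 -0.11473634  0.05775243] 0.04060081526887682
[0.56011768 0.22236827 0.29      ]
n 8 row [-21.3  14.4 -11.1] [ 0.002 -0.002  0.   ] | total t [-170.3  114.9  -88.6] w/6 [ 0.01 -0.02  0.  ]
T [444  52  13  14 131] [450.   58.5]
S [347 106   7   7  47] [350.1 109. ]
S [265 196  10  16 125] [269.2 204.3]
```

```bash
cat >> go.py <<'E'
def cad(x,y,z): p=c0+X@[x/1000,y/1000,0];p[2]=z;return p
E
python3 - <<'E'
from go import *
A=plan(cad(41,46,.31),Rt(90+cy),1)
plan(cad(41,46,.183),Rt(90+cy),5,A)
E
```

```text
n 1 row [-168.9  112.4 -111.1] [-0.004 -0.004  0.004] | total t [-168.9  112.4 -111.1] w/6 [-0. -0.  0.]
n 5 row [-0.   0.  25.4] [ 0.  0. -0.] | total t [ -0.   0. 127.] w/6 [ 0.  0. -0.]
```

>>> play_rows(rows="0 0 -20 0 0 0 0;0 0 -31 0 0 0 0;0 0 -30 0 0 0 0;-10 7 -20 0 0 0 0;-22 15 -10 0 0 0 0;-27 18 0 0 0 0 0;-30 20 0 0 0 0 0;-30 20 0 0 0 0 0;-27 18 0 0 0 0 0;-15 10 0 0 0 0 0")

```text
clock: 15.72
tcp_pos: [0.5544, 0.2284, 0.3085]
tcp_rot: [[0.083, 0.997, -0.002], [0.997, -0.083, -0.002], [-0.002, -0.002, -1.0]]
ft_force: [0.7, -0.0, -3.1]
grip_width: 0.0405
gripper_force: 61.0
```

>>> play_rows(rows="-8 4.4 0 0 0 0 0;0 0 0 0 0 0 0;0 0 0 0 0 0 0")

```text
clock: 15.97
tcp_pos: [0.5565, 0.2236, 0.3089]
tcp_rot: [[0.082, 0.997, -0.003], [0.997, -0.082, -0.0], [-0.0, -0.003, -1.0]]
ft_force: [0.0, -0.4, -3.7]
grip_width: 0.0402
gripper_force: 61.0
```

Run:
```python
from go import *
s=bot.observe();print(s["clock"],s["tcp_pos"],s["ft_force"],s["torque"],s["grip_width"])
plan(cad(41,46,.183),Rt(90+cy),1)
```

```text
15.9667 [0.55647958 0.22357171 0.3088769 ] [ 0.0068546  -0.36385998 -3.71181739] [0.1449276  0.01379639 0.0257321 ] 0.040200917511711697
n 1 row [1.000e-01 1.100e+00 1.259e+02] [-0.026  0.003 -0.002] | total t [1.000e-01 1.100e+00 1.259e+02] w/6 [-0.03  0.   -0.  ]
```

>>> play_rows(rows="0 0.6 20 0 0 0 0;0 0.5 30 0 0 0 0;0 0 30 0 0 0 0;0 0 25 0 0 0 0;0 0 14 0 0 0 0;0 0 3 0 0 0 0;0 0 0 0 0 0 0;0 0 0 0 0 0 0")

```text
clock: 16.63
tcp_pos: [0.558, 0.2242, 0.1884]
tcp_rot: [[0.08, 0.997, -0.0], [0.997, -0.08, 0.0], [0.0, -0.0, -1.0]]
ft_force: [0.6, 0.2, -4.4]
grip_width: 0.0403
gripper_force: 61.1
```

>>> play_rows(rows="0 0 2 0 0 0 0;0 0 0 0 0 0 0")

```text
clock: 16.8
tcp_pos: [0.5584, 0.2236, 0.1865]
tcp_rot: [[0.081, 0.997, 0.0], [0.997, -0.081, 0.0], [0.0, 0.0, -1.0]]
ft_force: [-0.7, -0.8, -3.5]
grip_width: 0.0405
gripper_force: 61.0
```

>>> play_rows(rows="0 0 2 0 0 0 0;0 0 0 0 0 0 0")

```text
clock: 16.97
tcp_pos: [0.5579, 0.2233, 0.1837]
tcp_rot: [[0.081, 0.997, -0.001], [0.997, -0.081, -0.0], [-0.0, -0.001, -1.0]]
ft_force: [1.4, -0.4, -4.2]
grip_width: 0.0403
gripper_force: 61.0
```

Run:
```python
from go import *
S=grab("side");T=grab("top")
a=cv2.resize(T["pixels"][150:290,200:330,::-1],None,fx=3,fy=3,interpolation=2);b=cv2.resize(S["pixels"][150:290,240:370,::-1],None,fx=3,fy=3,interpolation=2)
cv2.imwrite("pics/c8.png",np.hstack([a,b]))
s=bot.observe();print(s["clock"],s["tcp_pos"],s["ft_force"],s["torque"],s["grip_width"])
```

```text
17.0667 [0.55786415 0.22316812 0.18362292] [-0.25814317 -0.95668024 -4.56950201] [-0.00934482  0.00522501  0.01261012] 0.040226379581803126
```

View pics/c8.png

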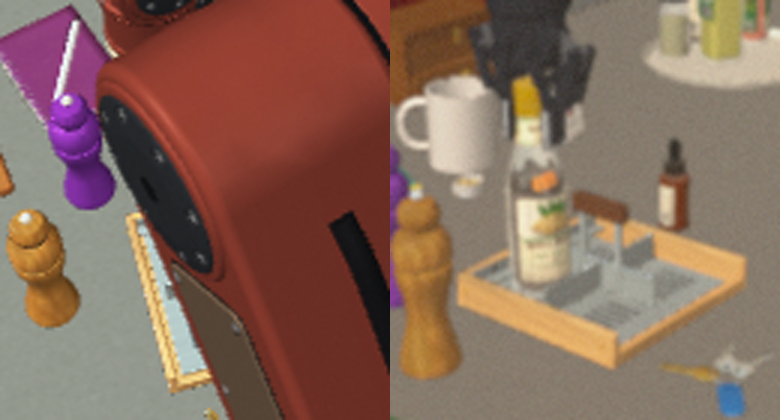

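Run:
```python
from go import *
S=grab("side")
for z in (.0137,.10,.205): print(proj(S,[.558,.2233,z]))
print(proj(S,[.558,.2233-.02,.0137]),proj(S,[.578,.2233,.0137]))
```

```text
[290.07571386 245.28809916]
[289.03698673 217.6709054 ]
[287.7007947 182.1448532]
[294.33933958 242.69417839] [284.65034732 243.56072364]
```

>>> play_rows(rows="4 0 0 0 0 0 0;0 0 2 0 0 0 0;0 0 0 0 0 0 0")

```text
clock: 17.37
tcp_pos: [0.558, 0.2274, 0.1811]
tcp_rot: [[0.081, 0.997, -0.002], [0.997, -0.081, -0.0], [-0.0, -0.002, -1.0]]
ft_force: [0.0, -0.1, -5.1]
grip_width: 0.0405
gripper_force: 61.0
```

>>> play_rows(rows="0 0 2 0 0 0 0;0 0 0 0 0 0 0")

```text
clock: 17.53
tcp_pos: [0.5583, 0.2273, 0.18]
tcp_rot: [[0.081, 0.997, -0.001], [0.997, -0.081, -0.0], [-0.0, -0.001, -1.0]]
ft_force: [-1.2, 0.2, 1.0]
grip_width: 0.0406
gripper_force: 62.0
```

>>> play_rows(rows="0 0 1.5 0 0 0 0;0 0 0 0 0 0 0")

```text
clock: 17.7
tcp_pos: [0.5587, 0.2275, 0.1799]
tcp_rot: [[0.081, 0.997, 0.001], [0.997, -0.081, 0.001], [0.001, 0.001, -1.0]]
ft_force: [-5.0, -0.7, 13.7]
grip_width: 0.0404
gripper_force: 64.1
```

Run:
```python
from go import *
s=bot.observe();print(s["clock"],s["tcp_pos"],s["ft_force"],s["torque"],s["grip_width"])
```

```text
17.7 [0.55868813 0.22745495 0.17987952] [-4.99490997 -0.74780256 13.70594997] [-0.21842683  1.23988543  0.06655639] 0.040392230831634485
```

>>> play_rows(rows="0 0 -1.2 0 0 0 0;0 0 0 0 0 0 46;0 0 0 0 0 0 54;0 0 0 0 0 0 62;0 0 -10 0 0 0 66;0 0 -25 0 0 0 66;0 0 -30 0 0 0 66;0 0 -20 0 0 0 66")

```text
clock: 18.37
tcp_pos: [0.5587, 0.2273, 0.2672]
tcp_rot: [[0.081, 0.997, 0.001], [0.997, -0.081, 0.0], [0.0, 0.001, -1.0]]
ft_force: [0.0, 0.5, 0.4]
grip_width: 0.0658
gripper_force: 0.0
```

Run:
```python
from go import *
from scipy.optimize import least_squares
s=bot.observe();print(s["clock"],s["tcp_pos"],s["joint_positions"][5])
S=grab("side");cv2.imwrite("pics/raw9.png",S["pixels"][:,:,::-1])
hsv=cv2.cvtColor(S["pixels"],cv2.COLOR_RGB2HSV);m=cv2.inRange(hsv,(18,170,110),(32,255,255))
k,l,st,ce=cv2.connectedComponentsWithStats(m)
for i in range(1,k):
    if st[i,4]>30: print(st[i],ce[i].round(1))
print("exp cap",proj(S,[.558,.2275,.200]))
plan([.5645,.3705,.265],Rt(90+cy),6)
```

```text
18.3667 [0.55872981 0.22732878 0.26719144] 109.84991807138621
[347 106   8   7  49] [350.3 108.9]
[282 178  11  13 122] [287.  184.1]
exp cap [286.80075773 184.30468858]
n 6 row [23.8 -1.2  1. ] [ 0.009 -0.003  0.001] | total t [142.6  -7.3   6.1] w/6 [ 0.05 -0.02  0.  ]
```

>>> play_rows(rows="15 -0.8 0 0 0 0 75;30 -1.5 0 0 0 0 75;35 -1.8 0 0 0 0 75;35 -1.8 0 0 0 0 75;20 -1 0 0 0 0 75;7.6 -0.4 6 0 0 0 75;0 0 20 0 0 0 75;0 0 30 0 0 0 75;0 0 0 0 0 0 75")

```text
clock: 19.17
tcp_pos: [0.5596, 0.3687, 0.202]
tcp_rot: [[0.081, 0.997, -0.009], [0.997, -0.081, -0.004], [-0.005, -0.009, -1.0]]
ft_force: [-0.3, 0.0, -1.2]
grip_width: 0.0746
gripper_force: 0.0
```

Run:
```python
from go import *
s=bot.observe();print(s["clock"],s["tcp_pos"],s["grip_width"])
plan([.5645,.3705,.123],Rt(90+cy),1)
```

```text
19.1667 [0.55964543 0.36867067 0.20202923] 0.07464766364384595
n 1 row [ 2.6  5.4 79. ] [-0.086  0.05   0.006] | total t [ 2.6  5.4 79. ] w/6 [-0.09  0.05  0.01]
```

>>> play_rows(rows="0 0 0 0 0 0 75;0 0 0 0 0 0 75")

```text
clock: 19.33
tcp_pos: [0.5628, 0.3698, 0.2092]
tcp_rot: [[0.081, 0.997, -0.001], [0.997, -0.081, -0.0], [-0.0, -0.001, -1.0]]
ft_force: [0.3, 0.5, 0.8]
grip_width: 0.0752
gripper_force: 0.0
```

Run:
```python
from go import *
s=bot.observe();print(s["clock"],s["tcp_pos"],s["grip_width"])
plan([.5645,.3705,.123],Rt(90+cy),1)
```

```text
19.3333 [0.5627698  0.36976365 0.20921118] 0.0752262616926875
n 1 row [ 0.9  1.7 86.2] [-0.009  0.002 -0.001] | total t [ 0.9  1.7 86.2] w/6 [-0.01  0.   -0.  ]
```

>>> play_rows(rows="0.5 0.8 15 0 0 0 75;0.4 0.8 25 0 0 0 75;0 0 25 0 0 0 75;0 0 15 0 0 0 75;0 0 5 0 0 0 75;0 0 0 0 0 0 60;0 0 0 0 0 0 50;0 0 0 0 0 0 30;0 0 0 0 0 0 10;0 0 0 0 0 0 0")

```text
clock: 20.17
tcp_pos: [0.5653, 0.3712, 0.1257]
tcp_rot: [[0.081, 0.997, 0.002], [0.997, -0.081, 0.001], [0.002, 0.002, -1.0]]
ft_force: [-1.0, -0.7, 6.7]
grip_width: 0.0465
gripper_force: 62.2
```

>>> play_rows(rows="0 0 0 0 0 0 0;0 0 -5 0 0 0 0;0 0 -15 0 0 0 0;0 0 -25 0 0 0 0;0 0 -30 0 0 0 0;0 0 -35 0 0 0 0;0 0 -20 0 0 0 0;0 0 0 0 0 0 0;0 0 0 0 0 0 0")

```text
clock: 20.92
tcp_pos: [0.5649, 0.3711, 0.2549]
tcp_rot: [[0.081, 0.997, 0.001], [0.997, -0.081, 0.001], [0.001, 0.001, -1.0]]
ft_force: [-1.1, -0.2, -3.0]
grip_width: 0.0466
gripper_force: 62.0
```

Run:
```python
from go import *
s=bot.observe();print(s["clock"],s["tcp_pos"],s["ft_force"],s["torque"],s["grip_width"])
A=plan(cad(41,-46,.253),Rt(90+cy),1);print(cad(41,-46,.25))
```

```text
20.9167 [0.56489403 0.3710815  0.25489863] [-1.07629367 -0.22949662 -3.00037508] [-6.77412777e-05 -1.21374307e-02  3.20518330e-02] 0.04660914155315457
n 1 row [-239.6    4.3    1.6] [ 0.012 -0.012  0.003] | total t [-239.6    4.3    1.6] w/6 [ 0.01 -0.01  0.  ]
[0.54971872 0.13191463 0.25      ]
```

>>> play_rows(rows="-10 -12 0 0 0 0 0;-20 -23 0 0 0 0 0;-25 -25 0 0 0 0 0;-27 -25 0 0 0 0 0;-32 -22 0 0 0 0 0;-35 0 0 0 0 0 0;-35 8 0 0 0 0 0;-30 15 0 0 0 0 0;-15 20 0 0 0 0 0;-10.6 25 0 0 0 0 0")

```text
clock: 21.75
tcp_pos: [0.5047, 0.133, 0.2524]
tcp_rot: [[0.082, 0.997, -0.004], [0.997, -0.082, -0.001], [-0.001, -0.004, -1.0]]
ft_force: [1.6, 0.6, -2.0]
grip_width: 0.0464
gripper_force: 62.4
```

>>> play_rows(rows="0 20 0 0 0 0 0;0 15 0 0 0 0 0;0 8 0 0 0 0 0;0 0 0 0 0 0 0;0 0 0 0 0 0 0;0 0 0 0 0 0 0")

```text
clock: 22.25
tcp_pos: [0.5475, 0.1319, 0.2527]
tcp_rot: [[0.081, 0.997, -0.003], [0.997, -0.081, -0.0], [-0.001, -0.003, -1.0]]
ft_force: [-0.0, 0.2, -1.2]
grip_width: 0.0463
gripper_force: 62.5
```

Run:
```python
from go import *
s=bot.observe();print(s["clock"],s["tcp_pos"],s["ft_force"],s["torque"],s["grip_width"])
A=plan(cad(41,-46,.140),Rt(90+cy),1)
S=grab("side")
hsv=cv2.cvtColor(S["pixels"],cv2.COLOR_RGB2HSV);m=cv2.inRange(hsv,(18,170,110),(32,255,255))
k,l,st,ce=cv2.connectedComponentsWithStats(m)
for i in range(1,k):
    if st[i,4]>30: print(st[i],ce[i].round(1))
```

```text
22.25 [0.54751178 0.13188124 0.25270988] [-0.01309521  0.24416613 -1.16038455] [ 0.03540947  0.04016985 -0.06402804] 0.04630984245348224
n 1 row [  0.3   2.5 112.7] [-0.029  0.006  0.008] | total t [  0.3   2.5 112.7] w/6 [-0.03  0.01  0.01]
[347 106   8   7  48] [350.2 109. ]
[282 178  11  13 116] [286.6 184.2]
```

>>> play_rows(rows="0 1 15 0 0 0 0;0.3 1 30 0 0 0 0;0 0 30 0 0 0 0;0 0 22 0 0 0 0;0 0 10 0 0 0 0;0 0 4 0 0 0 0;0 0 0 0 0 0 0;0 0 0 0 0 0 0")

```text
clock: 22.97
tcp_pos: [0.5513, 0.1319, 0.1435]
tcp_rot: [[0.081, 0.997, 0.0], [0.997, -0.081, -0.0], [-0.0, 0.0, -1.0]]
ft_force: [0.7, -0.7, -2.3]
grip_width: 0.0462
gripper_force: 62.5
```

>>> play_rows(rows="0 0 2 0 0 0 0;0 0 0 0 0 0 0")

```text
clock: 23.13
tcp_pos: [0.5513, 0.1318, 0.1412]
tcp_rot: [[0.081, 0.997, 0.0], [0.997, -0.081, -0.0], [-0.0, 0.0, -1.0]]
ft_force: [-0.3, 0.3, -2.8]
grip_width: 0.0467
gripper_force: 62.5
```

>>> play_rows(rows="0 0 2 0 0 0 0;0 0 0 0 0 0 0")

```text
clock: 23.3
tcp_pos: [0.5507, 0.1317, 0.1384]
tcp_rot: [[0.081, 0.997, -0.001], [0.997, -0.081, -0.0], [-0.0, -0.001, -1.0]]
ft_force: [-0.7, 0.4, -2.2]
grip_width: 0.0463
gripper_force: 62.5
```

>>> play_rows(rows="0 0 1.5 0 0 0 0;0 0 0 0 0 0 0")

```text
clock: 23.47
tcp_pos: [0.5505, 0.1316, 0.1366]
tcp_rot: [[0.081, 0.997, -0.002], [0.997, -0.081, -0.0], [-0.0, -0.002, -1.0]]
ft_force: [-0.4, 0.6, -1.8]
grip_width: 0.0467
gripper_force: 62.5
```

>>> play_rows(rows="0 0 1 0 0 0 0;0 0 0 0 0 0 0")

```text
clock: 23.63
tcp_pos: [0.5507, 0.1316, 0.1358]
tcp_rot: [[0.081, 0.997, -0.001], [0.997, -0.081, -0.0], [-0.001, -0.001, -1.0]]
ft_force: [0.2, 0.5, -1.4]
grip_width: 0.0464
gripper_force: 62.6
```

>>> play_rows(rows="0 0 0.7 0 0 0 0;0 0 0 0 0 0 0")

```text
clock: 23.8
tcp_pos: [0.5508, 0.1316, 0.1357]
tcp_rot: [[0.081, 0.997, -0.001], [0.997, -0.081, -0.001], [-0.001, -0.001, -1.0]]
ft_force: [-2.4, -1.4, 6.0]
grip_width: 0.0466
gripper_force: 63.4
```

>>> play_rows(rows="0 0 -0.6 0 0 0 0;0 0 0 0 0 0 52;0 0 0 0 0 0 60;0 0 0 0 0 0 66;0 0 -10 0 0 0 68;0 0 -25 0 0 0 68;0 0 -35 0 0 0 68;0 0 -35 0 0 0 68;0 0 -20 0 0 0 68;0 0 0 0 0 0 68")

```text
clock: 24.63
tcp_pos: [0.553, 0.132, 0.2662]
tcp_rot: [[0.081, 0.997, 0.007], [0.997, -0.081, 0.001], [0.001, 0.007, -1.0]]
ft_force: [0.5, -0.5, 0.3]
grip_width: 0.0685
gripper_force: 0.0
```

Run:
```python
from go import *
s=bot.observe();print(s["clock"],s["tcp_pos"],s["joint_positions"][5])
T=grab("top");S=grab("side")
a=cv2.resize(T["pixels"][150:250,400:480,::-1],None,fx=4,fy=4,interpolation=2)
b=cv2.resize(S["pixels"][150:250,240:340,::-1],None,fx=4,fy=4,interpolation=2)
cv2.imwrite("pics/c10.png",np.hstack([a,b]))
for f,n in((T,"T"),(S,"S")):
    hsv=cv2.cvtColor(f["pixels"],cv2.COLOR_RGB2HSV)
    for nm,m in (("red",cv2.inRange(hsv,(0,190,130),(6,255,255))|cv2.inRange(hsv,(175,190,130),(180,255,255))),("blk",cv2.inRange(hsv,(0,0,0),(180,255,60)))):
        k,l,st,ce=cv2.connectedComponentsWithStats(m)
        for i in range(1,k):
            if 40<st[i,4]<500 : print(n,nm,st[i],ce[i].round(1))
```

```text
24.6333 [0.55304427 0.13201615 0.26624589] 100.71174878075638
T red [238  88  12  12  71] [244.   95.3]
T red [503 317  96  17 146] [552.4 329.5]
T blk [247  40  18  39 324] [255.5  59.2]
T blk [418  72  16  21 244] [425.5  82.3]
T blk [278 101  18  21 203] [285.4 113. ]
T blk [580 105  19  38 386] [588.7 123.7]
T blk [563 107  12  31 311] [568.4 121.6]
T blk [331 130  37  71 211] [354.6 161.5]
T blk [271 139  21  12  87] [277.5 145. ]
T blk [445 174  18  20 260] [453.6 183.3]
T blk [  0 204   8 106 144] [  3.6 260.5]
T blk [546 248  52  36  73] [572.5 266.1]
T blk [349 298  15  38 317] [356.  316.5]
T blk [401 304  16  20  85] [407.3 312.8]
T blk [357 340  13  33 256] [363.5 356. ]
T blk [485 349  35  10  51] [499.8 353.9]
T blk [488 363  30  36 209] [506.2 384.3]
T blk [315 375  17  25 161] [322.5 389.3]
T blk [364 377  12  23 173] [369.9 388.4]
T blk [437 394  14   6  44] [444.8 397.2]
S red [372 239  15   9  53] [380.7 243.3]
S red [453 241  14  13  88] [458.6 244.9]
S blk [520   0  16  40 236] [527.8  19. ]
S blk [317  27  13  28 247] [322.7  41. ]
S blk [533  47  18  46 274] [541.4  69.3]
S blk [294  89  27   8 147] [307.8  92.7]
S blk [548  99  20  67 471] [558.3 132.4]
S blk [322 128  17  21 168] [330.2 140.3]
S blk [422 150  31   8  61] [435.3 153.9]
S blk [552 235  13  19 104] [556.7 245.5]
S blk [418 321  32   9 114] [435.9 325.3]
S blk [404 357  38  41 199] [421.9 381.6]
```

View pics/c10.png

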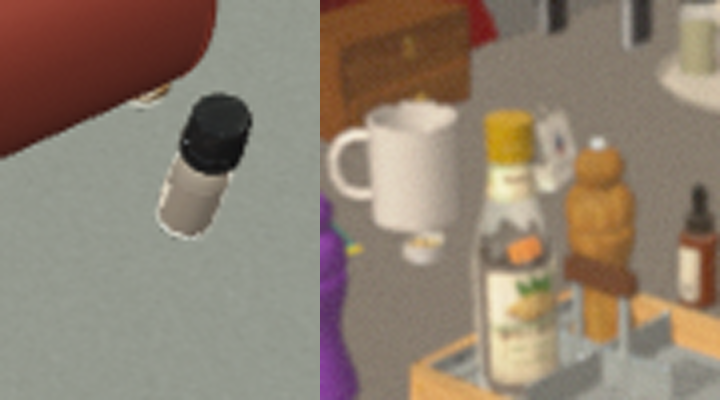

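Run:
```python
from go import *
from fit import foot
from scipy.optimize import least_squares
T=grab("top");S=grab("side")
tri=lambda a,b:(lambda o:(o.x.round(4),o.fun.round(1)))(least_squares(lambda p:np.r_[proj(T,p)-a,proj(S,p)-b],[.46,-.36,.12]))
print("head",tri([453.6,183.3],[408.9,168.9]))
print("foot",foot(T,446.8,210,.024),foot(S,407.7,199,.024))
# full-cylinder axis check
for p in ([.455,-.362],[.456,-.358]): print([proj(f,[*p,z]).round(1) for f in(T,S) for z in(0,.118)])
hsv=cv2.cvtColor(S["pixels"],cv2.COLOR_RGB2HSV)
for nm,(x0,y0,x1,y1),lo,hi in (("lid",(370,155,395,178),(0,120,90),(8,255,255)),("head",(398,155,420,180),(0,0,0),(180,255,75))):
    m=cv2.inRange(hsv,lo,hi)[y0:y1,x0:x1];ys,xs=np.nonzero(m);print(nm,len(xs),xs.min()+x0,xs.max()+x0,ys.min()+y0,ys.max()+y0,xs.mean()+x0,ys.mean()+y0)
```

```text
head (array([ 0.4589, -0.3667,  0.1089]), array([-0., -0.,  0.,  0.]))
foot [ 0.45158016 -0.37358946] [ 0.45491293 -0.36446619]
[array([445.3, 204.7]), array([453.6, 182.9]), array([407.6, 197. ]), array([409.5, 167. ])]
[array([444.1, 204.9]), array([452.3, 183.1]), array([406.9, 197.2]), array([408.8, 167.2])]
lid 71 376 386 162 169 381.3521126760563 165.80281690140845
head 136 403 414 163 175 408.8382352941176 168.97794117647058
```

Run:
```python
from go import *
plan([.456,-.365,.22],Rt(90+cy),15)
```

```text
n 15 row [-33.5  -3.6   2.7] [-0.002  0.     0.   ] | total t [-502.6  -53.5   40.4] w/6 [-0.03  0.01  0.  ]
```

>>> play_rows(rows="-20 -2 0 0 0 0 70;-33.5 -3.6 0 0 0 0 70;-33.5 -3.6 0 0 0 0 70;-33.5 -3.6 0 0 0 0 70;-33.5 -3.6 0 0 0 0 70;-33.5 -3.6 0 0 0 0 70;-33.5 -3.6 0 0 0 0 70;-33.5 -3.6 0 0 0 0 70;-33.5 -3.6 0 0 0 0 70;-33.5 -3.6 0 0 0 0 70")

```text
clock: 25.67
tcp_pos: [0.4892, -0.1871, 0.2596]
tcp_rot: [[0.081, 0.997, -0.003], [0.997, -0.081, 0.001], [0.001, -0.003, -1.0]]
ft_force: [0.4, -0.6, 0.1]
grip_width: 0.0697
gripper_force: 0.0
```

>>> play_rows(rows="-33.5 -3.6 5 0 0 0 70;-33.5 -3.6 5 0 0 0 70;-33.5 -3.6 10 0 0 0 70;-33.5 -3.6 10 0 0 0 70;-30 -3.6 10 0 0 0 70;-17 -1 0 0 0 0 70;0 0 0 0 0 0 70;0 0 0 0 0 0 70;0 0 0 0 0 0 70")

```text
clock: 26.42
tcp_pos: [0.4568, -0.3638, 0.2208]
tcp_rot: [[0.081, 0.997, -0.002], [0.997, -0.081, 0.001], [0.001, -0.002, -1.0]]
ft_force: [-0.1, 1.1, -0.1]
grip_width: 0.0698
gripper_force: 0.0
```

Run:
```python
from go import *
s=bot.observe();print(s["clock"],s["tcp_pos"],s["joint_positions"].round(1))
plan([.456,-.365,.110],Rt(90+cy),1)
T=grab("top");S=grab("side")
for f,n in((T,"T"),(S,"S")):
    hsv=cv2.cvtColor(f["pixels"],cv2.COLOR_RGB2HSV)
    for nm,m in (("red",cv2.inRange(hsv,(0,150,100),(7,255,255))),("blk",cv2.inRange(hsv,(0,0,0),(180,255,60)))):
        k,l,st,ce=cv2.connectedComponentsWithStats(m)
        for i in range(1,k):
            if 30<st[i,4]<400 and 360<ce[i][0]<480 and 120<ce[i][1]<220: print(n,nm,st[i],ce[i].round(1))
```

```text
26.4167 [ 0.45682916 -0.36378363  0.22078945] [-45.7  24.2  -2.6  63.3  -0.   49. ]
n 1 row [ -1.3  -0.5 110.8] [-0.019 -0.005  0.007] | total t [ -1.3  -0.5 110.8] w/6 [-0.02 -0.01  0.01]
T red [433 147  15  14 133] [440.1 154.2]
T blk [445 174  18  20 263] [453.6 183.3]
T blk [359 191  18  42 307] [367.5 211. ]
S red [377 163  10   7  55] [381.6 165.9]
S blk [404 163  12  12  80] [409.5 169.4]
```

Run:
```python
from go import *
from scipy.optimize import least_squares
T=grab("top");S=grab("side")
o=least_squares(lambda p:np.r_[proj(T,p)-[440.1,154.2],proj(S,p)-[381.4,165.8]],[.58,-.39,.09]);print(o.x,o.fun)
o=least_squares(lambda p:np.r_[proj(T,[*p,.098])-[440.1,154.2],proj(S,[*p,.096])-[381.4,165.8]],[.58,-.39]);print(o.x,o.fun)
```

```text
[ 0.58711584 -0.39718841  0.09268977] [-0.04343095 -0.05606042  0.07704425  0.03764045]
[ 0.58404983 -0.39328608] [-0.28001077 -0.09720495  0.35556177 -0.41776114]
```

>>> play_rows(rows="-0.6 -0.3 20 0 0 0 70;-0.6 -0.3 30 0 0 0 70;0 0 30 0 0 0 70;0 0 20 0 0 0 70;0 0 10 0 0 0 70;0 0 0 0 0 0 60;0 0 0 0 0 0 45;0 0 0 0 0 0 30;0 0 0 0 0 0 10;0 0 0 0 0 0 0")

```text
clock: 27.45
tcp_pos: [0.4565, -0.3665, 0.1121]
tcp_rot: [[0.081, 0.997, -0.0], [0.997, -0.081, -0.002], [-0.002, 0.0, -1.0]]
ft_force: [-0.0, -0.0, 3.0]
grip_width: 0.0458
gripper_force: 62.0
```

>>> play_rows(rows="0 0 0 0 0 0 0;0 0 -5 0 0 0 0;0 0 -15 0 0 0 0;0 0 -25 0 0 0 0;0 0 -30 0 0 0 0;0 0 -35 0 0 0 0;0 0 -20 0 0 0 0;0 0 0 0 0 0 0;0 0 0 0 0 0 0")

```text
clock: 28.2
tcp_pos: [0.4564, -0.3664, 0.2419]
tcp_rot: [[0.081, 0.997, -0.0], [0.997, -0.081, -0.002], [-0.002, 0.0, -1.0]]
ft_force: [0.0, 0.5, -3.5]
grip_width: 0.0461
gripper_force: 62.0
```

Run:
```python
from go import *
s=bot.observe();print(s["clock"],s["tcp_pos"],s["ft_force"],s["torque"],s["grip_width"])
plan(cad(-46,46,.24),Rt(90+cy),1)
plan(cad(-46,-46,.24),Rt(90+cy),1)
```

```text
28.2 [ 0.45638973 -0.36636893  0.24194825] [ 0.04401742  0.46066503 -3.49999111] [-0.00305717  0.03779538 -0.04066468] 0.046134942995423416
n 1 row [596.2 -34.4   0.8] [0.001 0.018 0.002] | total t [596.2 -34.4   0.8] w/6 [0.   0.02 0.  ]
n 1 row [504.2 -34.4   1. ] [0.001 0.018 0.002] | total t [504.2 -34.4   1. ] w/6 [0.   0.02 0.  ]
```

>>> play_rows(rows="15 -2.4 0 0 0 0 0;30 -4 0 0 0 0 0;35 -4 0 0 0 0 0;35 -4 0 0 0 0 0;35 -4 0 0 0 0 0;35 -4 0 0 0 0 0;35 -4 0 0 0 0 0;35 -4 0 0 0 0 0;35 -4 0 0 0 0 0;35 0 0 0 0 0 0")

```text
clock: 29.03
tcp_pos: [0.4462, -0.0373, 0.2393]
tcp_rot: [[0.082, 0.997, -0.005], [0.997, -0.082, 0.0], [0.0, -0.005, -1.0]]
ft_force: [1.2, -0.2, -2.1]
grip_width: 0.0461
gripper_force: 62.1
```

>>> play_rows(rows="35 0 0 0 0 0 0;35 0 0 0 0 0 0;35 0 0 0 0 0 0;35 0 0 0 0 0 0;35 0 0 0 0 0 0;35 0 0 0 0 0 0;30 0 0 0 0 0 0;20 0 0 0 0 0 0;11 0 0 0 0 0 0;0 0 0 0 0 0 0")

```text
clock: 29.87
tcp_pos: [0.4693, 0.2323, 0.2392]
tcp_rot: [[0.079, 0.997, -0.004], [0.997, -0.079, -0.001], [-0.001, -0.004, -1.0]]
ft_force: [1.1, 0.6, -2.9]
grip_width: 0.0461
gripper_force: 62.1
```

>>> play_rows(rows="0 0 0 0 0 0 0;0 0 0 0 0 0 0")

```text
clock: 30.03
tcp_pos: [0.4697, 0.2298, 0.24]
tcp_rot: [[0.082, 0.997, -0.003], [0.997, -0.082, -0.001], [-0.001, -0.003, -1.0]]
ft_force: [-0.3, -0.1, -2.3]
grip_width: 0.0463
gripper_force: 62.1
```

Run:
```python
from go import *
s=bot.observe();print(s["clock"],s["tcp_pos"],s["ft_force"],s["torque"],s["grip_width"])
plan(cad(-46,46,.128),Rt(90+cy),1)
```

```text
30.0333 [0.46970495 0.22977144 0.24004333] [-0.34350686 -0.11760883 -2.31511635] [ 0.02742615 -0.02145331  0.02042583] 0.046276223535600486
n 1 row [  1.1   1.  112. ] [-0.026  0.014 -0.004] | total t [  1.1   1.  112. ] w/6 [-0.03  0.01 -0.  ]
```

Expected contact at TCP z ≈ 0.122.

>>> play_rows(rows="0.5 0 15 0 0 0 0;0.5 0 30 0 0 0 0;0 0 30 0 0 0 0;0 0 22 0 0 0 0;0 0 10 0 0 0 0;0 0 5 0 0 0 0;0 0 2 0 0 0 0;0 0 0 0 0 0 0;0 0 0 0 0 0 0")

```text
clock: 30.78
tcp_pos: [0.4709, 0.2319, 0.1279]
tcp_rot: [[0.081, 0.997, 0.0], [0.997, -0.081, 0.0], [0.0, 0.0, -1.0]]
ft_force: [0.6, 0.3, -2.5]
grip_width: 0.0458
gripper_force: 62.2
```

>>> play_rows(rows="0 0 2 0 0 0 0;0 0 0 0 0 0 0")

```text
clock: 30.95
tcp_pos: [0.4705, 0.232, 0.1253]
tcp_rot: [[0.081, 0.997, -0.0], [0.997, -0.081, 0.0], [0.0, -0.0, -1.0]]
ft_force: [-0.2, -0.1, -2.7]
grip_width: 0.0461
gripper_force: 62.2
```

>>> play_rows(rows="0 0 1.2 0 0 0 0;0 0 0 0 0 0 0")

```text
clock: 31.12
tcp_pos: [0.4701, 0.2319, 0.1236]
tcp_rot: [[0.081, 0.997, -0.001], [0.997, -0.081, -0.0], [-0.0, -0.001, -1.0]]
ft_force: [-0.0, -0.3, -2.9]
grip_width: 0.0458
gripper_force: 62.2
```

>>> play_rows(rows="0 0 0.7 0 0 0 0;0 0 0 0 0 0 0")

```text
clock: 31.28
tcp_pos: [0.47, 0.2319, 0.1227]
tcp_rot: [[0.081, 0.997, -0.002], [0.997, -0.081, -0.0], [-0.0, -0.002, -1.0]]
ft_force: [-1.2, 0.4, -2.4]
grip_width: 0.0463
gripper_force: 62.2
```

>>> play_rows(rows="0 0 0.8 0 0 0 0;0 0 0.4 0 0 0 0;0 0 0 0 0 0 0")

```text
clock: 31.53
tcp_pos: [0.4702, 0.232, 0.122]
tcp_rot: [[0.081, 0.997, -0.001], [0.997, -0.081, 0.0], [-0.0, -0.001, -1.0]]
ft_force: [-1.9, 0.3, 3.7]
grip_width: 0.0463
gripper_force: 63.0
```

>>> play_rows(rows="0 0 0 0 0 0 52;0 0 0 0 0 0 57;0 0 0 0 0 0 62;0 0 -10 0 0 0 64;0 0 -25 0 0 0 64;0 0 -35 0 0 0 64;0 0 -35 0 0 0 64;0 0 -20 0 0 0 64;0 0 0 0 0 0 64;0 0 0 0 0 0 64")

```text
clock: 32.37
tcp_pos: [0.471, 0.2321, 0.2483]
tcp_rot: [[0.081, 0.997, 0.002], [0.997, -0.081, 0.001], [0.001, 0.001, -1.0]]
ft_force: [-0.2, -0.5, -0.4]
grip_width: 0.0639
gripper_force: 0.0
```

Run:
```python
from go import *
s=bot.observe();print(s["clock"],s["tcp_pos"],s["joint_positions"].round(1))
plan([.5855,-.395,.22],Rt(90+cy),1)
```

```text
32.3667 [0.47099058 0.23212939 0.24830379] [ 18.3  16.8  -9.4  63.7   0.  112.9]
n 1 row [-615.8  165.    28. ] [ 0.014 -0.008  0.003] | total t [-615.8  165.    28. ] w/6 [ 0.01 -0.01  0.  ]
```

Run:
```python
from go import *
S=grab("side")
for u,v in ((335,178),(350,179),(375,175),(382,168)): print(unproj(S,u,v,0)[:2].round(3))
```

```text
[ 0.811 -0.408]
[ 0.75  -0.431]
[ 0.687 -0.539]
[ 0.71 -0.65]
```

>>> play_rows(rows="-15 2 0 0 0 0 70;-30 4 0 0 0 0 70;-35 9 0 0 0 0 70;-35 9 0 0 0 0 70;-35 9 0 0 0 0 70;-35 9 0 0 0 0 70;-35 9 0 0 0 0 70;-35 9 0 0 0 0 70;-35 9 0 0 0 0 70;-35 9 0 0 0 0 70")

```text
clock: 33.25
tcp_pos: [0.5208, -0.1, 0.2454]
tcp_rot: [[0.081, 0.997, -0.004], [0.997, -0.081, 0.0], [0.0, -0.004, -1.0]]
ft_force: [0.4, 0.6, 0.2]
grip_width: 0.0701
gripper_force: 0.0
```

>>> play_rows(rows="-35 9 0 0 0 0 70;-35 9 0 0 0 0 70;-35 10 0 0 0 0 70;-35 10 0 0 0 0 70;-35 10 0 0 0 0 70;-35 10 0 0 0 0 70;-25 10 0 0 0 0 70;-15 10 0 0 0 0 70;-10 8 0 0 0 0 70;0 5 0 0 0 0 70")

```text
clock: 34.08
tcp_pos: [0.5907, -0.3668, 0.2442]
tcp_rot: [[0.083, 0.997, -0.004], [0.997, -0.083, 0.001], [0.001, -0.004, -1.0]]
ft_force: [0.1, -0.4, 0.2]
grip_width: 0.0701
gripper_force: 0.0
```

>>> play_rows(rows="0 0 0 0 0 0 70;0 0 0 0 0 0 70")

```text
clock: 34.25
tcp_pos: [0.591, -0.3638, 0.2456]
tcp_rot: [[0.08, 0.997, -0.003], [0.997, -0.08, 0.001], [0.001, -0.003, -1.0]]
ft_force: [0.5, -0.0, 0.1]
grip_width: 0.0699
gripper_force: 0.0
```

Run:
```python
from go import *
s=bot.observe();print(s["clock"],s["tcp_pos"],s["joint_positions"].round(1))
plan([.5855,-.395,.090],Rt(90+cy),1)
```

```text
34.25 [ 0.59095665 -0.36381656  0.24555582] [-37.6  36.5  21.7  75.4  -0.1  57. ]
n 1 row [-31.7  -2.4 155.5] [-0.029 -0.008  0.009] | total t [-31.7  -2.4 155.5] w/6 [-0.03 -0.01  0.01]
```

>>> play_rows(rows="-16 -1.2 0 0 0 0 70;-15.7 -1.2 15 0 0 0 70;0 0 30 0 0 0 70;0 0 30 0 0 0 70;0 0 30 0 0 0 70;0 0 20 0 0 0 70;0 0 0 0 0 0 70;0 0 0 0 0 0 70")

```text
clock: 34.92
tcp_pos: [0.5851, -0.3955, 0.1206]
tcp_rot: [[0.081, 0.997, -0.004], [0.997, -0.081, 0.001], [0.001, -0.004, -1.0]]
ft_force: [0.0, -0.0, 0.8]
grip_width: 0.0702
gripper_force: 0.0
```

Run:
```python
from go import *
s=bot.observe();print(s["clock"],s["tcp_pos"],s["ft_force"])
plan([.5855,-.395,.091],Rt(90+cy),1)
S=grab("side");crop(S,330,130,430,210,7,"c11")
```

```text
34.9167 [ 0.58506512 -0.39545262  0.12056402] [ 0.02989233 -0.03134813  0.83523776]
n 1 row [ 0.5  0.5 29.6] [-0.036 -0.011  0.005] | total t [ 0.5  0.5 29.6] w/6 [-0.04 -0.01  0.  ]
```

>>> play_rows(rows="0.5 0.5 15 0 0 0 70;0 0 10 0 0 0 70;0 0 4 0 0 0 70;0 0 0 0 0 0 60;0 0 0 0 0 0 45;0 0 0 0 0 0 30;0 0 0 0 0 0 15;0 0 0 0 0 0 0;0 0 0 0 0 0 0")

```text
clock: 35.72
tcp_pos: [0.5869, -0.3963, 0.0936]
tcp_rot: [[0.081, 0.997, -0.0], [0.997, -0.081, -0.001], [-0.001, -0.0, -1.0]]
ft_force: [-2.1, 0.3, 4.8]
grip_width: 0.0431
gripper_force: 60.9
```

>>> play_rows(rows="0 0 0 0 0 0 0;0 0 -5 0 0 0 0;0 0 -15 0 0 0 0;0 0 -25 0 0 0 0;0 0 -30 0 0 0 0;0 0 -35 0 0 0 0;0 0 -20 0 0 0 0;0 0 0 0 0 0 0;0 0 0 0 0 0 0")

```text
clock: 36.47
tcp_pos: [0.5873, -0.3962, 0.2239]
tcp_rot: [[0.081, 0.997, 0.0], [0.997, -0.081, -0.002], [-0.002, 0.001, -1.0]]
ft_force: [-1.1, 0.2, -1.6]
grip_width: 0.043
gripper_force: 61.1
```

Run:
```python
from go import *
s=bot.observe();print(s["clock"],s["tcp_pos"],s["ft_force"],s["torque"],s["grip_width"])
plan(cad(-46,-46,.24),Rt(90+cy),1)
```

```text
36.4667 [ 0.58730603 -0.39618605  0.22387085] [-1.06160113  0.16768525 -1.63907422] [ 0.03258455 -0.01421981  0.04155669] 0.043003162543543895
n 1 row [ 523.3 -167.2  -17.1] [0.005 0.016 0.004] | total t [ 523.3 -167.2  -17.1] w/6 [0.01 0.02 0.  ]
```

>>> play_rows(rows="15 -7.2 0 0 0 0 0;30 -15 0 0 0 0 0;33 -15 0 0 0 0 0;33 -15 0 0 0 0 0;33 -15 0 0 0 0 0;33 -15 0 0 0 0 0;33 -15 0 0 0 0 0;33 -15 0 0 0 0 0;33 -15 0 0 0 0 0;33 -15 0 0 0 0 0")

```text
clock: 37.3
tcp_pos: [0.4681, -0.0745, 0.2212]
tcp_rot: [[0.081, 0.997, -0.004], [0.997, -0.081, 0.001], [0.0, -0.004, -1.0]]
ft_force: [0.5, 0.6, -0.6]
grip_width: 0.0428
gripper_force: 61.3
```

>>> play_rows(rows="33 -15 0 0 0 0 0;33 -10 0 0 0 0 0;33 0 0 0 0 0 0;33 0 0 0 0 0 0;33 0 0 0 0 0 0;25 0 0 0 0 0 0;15 0 0 0 0 0 0;9 0 0 0 0 0 0;0 0 0 0 0 0 0;0 0 0 0 0 0 0")

```text
clock: 38.13
tcp_pos: [0.4619, 0.1386, 0.2218]
tcp_rot: [[0.081, 0.997, -0.003], [0.997, -0.081, -0.001], [-0.001, -0.003, -1.0]]
ft_force: [0.9, -0.7, -0.6]
grip_width: 0.0432
gripper_force: 61.3
```

>>> play_rows(rows="0 0 0 0 0 0 0;0 0 0 0 0 0 0")

```text
clock: 38.3
tcp_pos: [0.4624, 0.138, 0.2224]
tcp_rot: [[0.082, 0.997, -0.002], [0.997, -0.082, -0.001], [-0.001, -0.002, -1.0]]
ft_force: [-0.4, 0.2, -0.9]
grip_width: 0.0432
gripper_force: 61.3
```

Run:
```python
from go import *
s=bot.observe();print(s["clock"],s["tcp_pos"],s["ft_force"],s["torque"],s["grip_width"])
plan(cad(-46,-46,.1095),Rt(90+cy),1)
```

```text
38.3 [0.46241894 0.137954   0.22242101] [-0.37962274  0.24974367 -0.85856512] [-0.00181197  0.01824018 -0.04366622] 0.043236909114507865
n 1 row [  1.2   0.7 112.9] [-0.018  0.007 -0.01 ] | total t [  1.2   0.7 112.9] w/6 [-0.02  0.01 -0.01]
```

Expected contact at TCP z ≈ 0.1035.

>>> play_rows(rows="0 0 15 0 0 0 0;0 0 30 0 0 0 0;0 0 30 0 0 0 0;0 0 22 0 0 0 0;0 0 10 0 0 0 0;0 0 5 0 0 0 0;0 0 3 0 0 0 0;0 0 0 0 0 0 0;0 0 0 0 0 0 0")

```text
clock: 39.05
tcp_pos: [0.463, 0.1388, 0.1084]
tcp_rot: [[0.082, 0.997, -0.0], [0.997, -0.082, -0.0], [-0.0, -0.0, -1.0]]
ft_force: [-0.4, -0.8, -0.8]
grip_width: 0.0429
gripper_force: 61.3
```

>>> play_rows(rows="0 0 2 0 0 0 0;0 0 0 0 0 0 0")

```text
clock: 39.22
tcp_pos: [0.4628, 0.139, 0.1061]
tcp_rot: [[0.081, 0.997, -0.0], [0.997, -0.081, -0.0], [-0.0, -0.0, -1.0]]
ft_force: [-0.6, 0.4, -1.2]
grip_width: 0.0434
gripper_force: 61.3
```

>>> play_rows(rows="0 0 1.3 0 0 0 0;0 0 0 0 0 0 0")

```text
clock: 39.38
tcp_pos: [0.4624, 0.139, 0.1044]
tcp_rot: [[0.081, 0.997, -0.001], [0.997, -0.081, -0.0], [-0.0, -0.001, -1.0]]
ft_force: [-0.9, 0.6, -1.9]
grip_width: 0.0431
gripper_force: 61.3
```

>>> play_rows(rows="0 0 0.8 0 0 0 0;0 0 0 0 0 0 0")

```text
clock: 39.55
tcp_pos: [0.4625, 0.139, 0.1036]
tcp_rot: [[0.081, 0.997, -0.001], [0.997, -0.081, -0.0], [-0.0, -0.001, -1.0]]
ft_force: [-0.3, -0.3, 1.1]
grip_width: 0.043
gripper_force: 61.5
```

Contact. Release, rise and retreat to the right front.

>>> play_rows(rows="0 0 0 0 0 0 48;0 0 0 0 0 0 54;0 0 0 0 0 0 60;0 0 -10 0 0 0 62;0 0 -25 0 0 0 62;0 0 -35 0 0 0 62;0 0 -35 0 0 0 62;0 0 -25 0 0 0 62;0 0 0 0 0 0 62;-20 0 0 0 0 0 62")

```text
clock: 40.38
tcp_pos: [0.4622, 0.1207, 0.2351]
tcp_rot: [[0.079, 0.997, 0.002], [0.997, -0.079, 0.001], [0.001, 0.002, -1.0]]
ft_force: [0.1, 0.1, -1.0]
grip_width: 0.0622
gripper_force: 0.0
```

>>> play_rows(rows="-35 0 0 0 0 0 62;-35 0 0 0 0 0 62;-35 0 0 0 0 0 62;-35 0 0 0 0 0 62;-35 0 0 0 0 0 62;-35 0 0 0 0 0 62;-35 0 0 0 0 0 62;-35 0 0 0 0 0 62;-20 0 0 0 0 0 62;0 0 0 0 0 0 62")

```text
clock: 41.22
tcp_pos: [0.4363, -0.1836, 0.2332]
tcp_rot: [[0.085, 0.996, -0.002], [0.996, -0.085, -0.001], [-0.002, -0.001, -1.0]]
ft_force: [-0.1, 0.7, -0.3]
grip_width: 0.0617
gripper_force: 0.0
```

Run:
```python
from go import *
s=bot.observe();print(s["clock"],s["tcp_pos"])
S=grab("side");T=grab("top")
a=cv2.resize(T["pixels"][160:290,230:350,::-1],None,fx=3.3,fy=3.3,interpolation=2);b=cv2.resize(S["pixels"][160:290,250:370,::-1],None,fx=3.3,fy=3.3,interpolation=2)
cv2.imwrite("pics/c12.png",np.hstack([a,b]))
```

```text
41.2167 [ 0.43626933 -0.18356373  0.23319861]
```

View pics/c12.png

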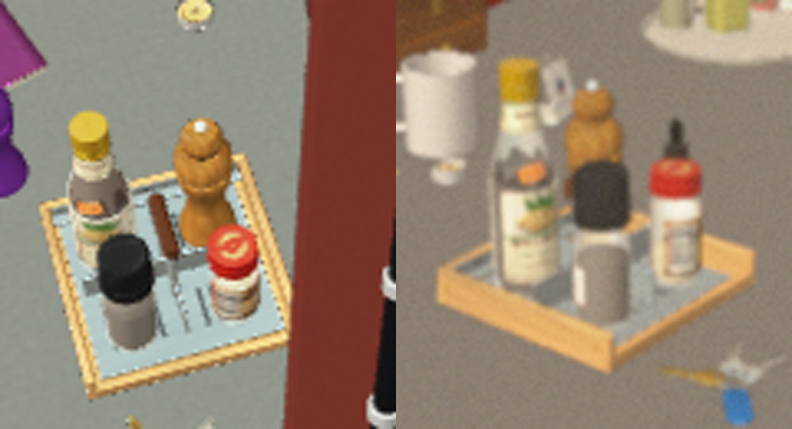

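All four condiments stand upright in their compartments, and the divider is flat under the lip. The dropper is visible behind the jar, untouched.

```bash
python3 -c "
from plant import bot
print(bot.job_done())"
```

```text
the job is handed in; nothing more can be done
None
```

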